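Seat a flat-edged hardness disc against the alignment bar

ROBOT

A 6-joint arm with a two-finger parallel gripper is mounted at the origin on a cart in front of the work surface, level with it; the furniture and walls round the work are solid. World frame = base frame: x ahead of the robot, y to its left, z up, the work surface at z = 0. Lengths are in mm, angles in rad, forces in N, time in s.
With the tool pointing down it reaches from about 250 to 850 mm from the base axis. Payload 12.5 kg.
Tool frame: the origin (TCP) lies midway between the tips of the shut fingers; the grasp point (between the pads) lies 19 mm behind it; z points along the fingers, x is the direction in which the jaws open and shut, and the axes are right-handed (so a half turn about z gives the same grasp; the last joint's range is limited). The gripper opens to 93 mm and grips with 3 to 60 N. Pads are 15 mm wide; open, the fingers measure 128 mm over their backs; the gripper's body (75 mm by 188 mm) begins 65 mm behind the grasp point.
Start: joints at [1.161, 0.351, 1.652, -0, 1.139, -0.085], TCP at [175.484, 521.239, 218.633] pointing down, gripper open.
Joint ranges: [-2.75, 2.75], [-0.79, 2.1], [0.01, 2.65], [-1.57, 4.71], [0.07, 3.14], [-2.87, 2.87]. Speed limits (rad/s): [2.22, 2.22, 2.79, 3.14, 3.14, 3.14].

INTERFACE

Orientations are given as a unit quaternion [w, x, y, z].
In Python, from station import bot, cams gives the robot as it stands.
- The arm moves only by the tool play_rows, never from a script. Its argument "deltas" is a list of rows, each a list of 7 numbers: the shift along the world's x, y, z in m, then the turn, a rotation vector about the world's x, y, z in degrees, then the opening, from -1 (shut) to 1 (fully open). A call has 1 to 20 rows; each row is the pose to reach, as a shift and turn from the pose commanded when the call began; what a row does not reach only later rows make up. A row lasts 1/10 s, in which the tool goes at most 50 mm and 8.59 degrees, less where a joint would pass 70% of its speed; a pose out of reach is approached as far as the arm can. A call with a gripper value outside its range is refused whole. The fingers move at their own pace and stop on an object; "force" is the grip in N (left out, the last holds). Time passes only in rows, so rows that repeat a pose let the fingers close. It gives the time, the measured TCP pose, the force and the opening at its end, in the units of the state.
- bot.get_state(): the state, without advancing time (a new reading comes with each control period).
- cams.camera(name): name is "scene" or "top"; returns the picture (400x640x3 uint8, red, green, blue); there is no depth.
- cams.calibration(name): a dict with "fov_y" (degrees; the focal length in pixels is half the picture's height over the tangent of half this angle, whatever the lens; pixels are square), "cx", "cy" (the principal point, pixels), "k1" (the pictures are not rectified: a ray, as slopes to the right and down, at radius r is drawn at 1 + k1 r^2 times it, then the intrinsics apply), "rvec" (rotation vector, rad) and "tvec" (3), from world to camera coordinates, as OpenCV has them. Camera axes: x right, y down, z forward; pixel columns grow to the right and rows downward; lengths in mm; the calibration is good to about 2 mm. A picture is of the moment at which its call begins. calibration takes no time and is no camera call.
- bot.sign_off(): hands the job in, once; it reports no verdict.
The state is a dict: "t": time; "joints": joint angles; "qd": joint speeds; "effort": joint torques, N m; "eef_pos": TCP position; "ee_rot": TCP orientation; "contact_force": force on the tool from outside, world axes, zero at the start; "wrist_torque": the same for the moment, N m; "opening": finger opening in mm.
Only numpy, scipy, OpenCV 4.12 (cv2) and the standard library are available. Lean on these libraries where they do the work, as an engineer would, in place of code of your own. Each camera call takes 0.05 s, during which the arm holds its last target.

TASK

Turn the steel disc on the alignment stage (its black knob is there for a fingertip to push) until its ground flat faces the brass alignment bar; then press the flat flush against the bar with a light steady force of about 9 N for a good second, never putting more than 20 N on the disc. Leave it lying there with its flat flush on the bar, and do not disturb the small steel button disc, the white cup or the check weight standing round the stage.

Things in the scene. Friction and masses are not known exactly. Their poses are not given: they have to be found in the camera images.
- stage: Fixed grey plate 140 (x, -69 to 71) x 130 x 10 mm; origin on worktop, x level toward brass bar, z up. Side rails x -20..44, inner faces y = ±42, tops 26 above worktop; two stop pins, 10 diameter, at x -42, y ±26, tops at 26. The disc can turn between them, 2 play each side; round side to the bar its centre slides x -5..4; with the flat to the bar it reaches x = 12: seated.
- alignment_bar: Rigid fixed brass bar on the stage's far side, 16 mm (x) by 92 mm (y) by 18 mm, top 28 mm above the worktop. Origin at the middle of the lower edge of its working face; its axes are those of the stage and the face looks along -x.
- bar_face (a point): Middle of the brass bar's working face, 18 mm above the worktop, at stage x = +44, y = 0; axes as the stage's.
- flat_disc: Loose slippery (friction 0.15) steel disc lying on the stage plate, 80 mm diameter, 16 thick, 0.55 kg, top 26 mm above worktop. One ground flat, 48 mm long, face 32 mm from the centre. Origin at the full circle's centre on the underside, z up; x points from centre to the flat's middle, as does a black line on top. Black knob opposite the flat. Pushed askew it can jam short of flush.
- disc_flat (a point): Middle of the disc's flat face, half way up; axes as the disc's, x pointing out of the flat.
- disc_knob (a point): Centre of the top of the black round knob on the disc: upright, 10 mm diameter, 18 mm tall, rigid on the disc, 30 mm from the centre on the side away from the flat. Its top stands 44 mm above the worktop.
- steel_button: Small loose steel disc, 38 mm diameter, 14 mm high, on the worktop left of the stage; origin under its centre. To be left alone.
- white_cup: Small loose white ribbed cup, 32 mm diameter, 22 mm high, on the worktop right of the stage; origin under its centre. To be left alone.
- check_weight: Loose steel check weight with a knob, 25 mm diameter, 32 mm high, on the worktop beyond the bar; origin under its centre. To be left alone.
Not all that is in view belongs to the job. Of the things shaped like the flat_disc, the steel one is meant.

How it is judged (in metres and radians):
On the way, in this order (a step that is already met when the one before it is completed fails the run):
1. the disc has been turned so that its flat faces the brass bar, within 15 degrees (angle between the x axis of flat_disc and the x axis of stage, either way round below 0.262 rad and x of disc_flat in the frame of bar_face above -0.03 m), for 0.05 s.
2. the flat is held flush against the bar with 6 to 12 N for 0.8 s (angle between the x axis of flat_disc and the x axis of stage, either way round below 0.035 rad and x of disc_flat in the frame of bar_face above -0.0018 m and contact force between flat_disc and alignment_bar between 6 and 12 N), for 0.8 s.
At the end, for the whole second after the job is handed in: The disc lies flat on the stage at rest, its flat within 2 degrees of the bar's face and the middle of the flat within 1.8 mm of it; the steel button, the cup and the check weight are within 20 mm of where they stood (angle between the x axis of flat_disc and the x axis of stage, either way round below 0.035 rad and x of disc_flat in the frame of bar_face above -0.0018 m and angle between flat_disc's own z axis and vertical below 0.03 rad and linear speed of flat_disc below 0.01 m/s and distance of each of steel_button, white_cup, check_weight from where it was at the start of the episode below 0.02 m); the robot touches nothing.
It fails at once if the robot pushes on the disc with more than 20 N (contact force between the arm and flat_disc above 20 N).
It fails at once if the fingers push on the disc with more than 20 N (contact force between the fingers and flat_disc above 20 N).
It fails at once if the disc is pressed on the bar with more than 20 N (contact force between flat_disc and alignment_bar above 20 N).
It fails at once if a bystander is moved by more than 20 mm (distance of any of steel_button, white_cup, check_weight from where it was at the start of the episode above 0.02 m).
It also fails if it takes over 72 s, if anything falls off the work surface, if the arm or the gripper's body presses on something with over 40 N, if the wrist force passes 120 N, or if a joint passes its speed limit or range.

## Working session

There is one attempt and no reset: what is moved stays moved. The work goes in short steps, Python scripts to look and compute and a tool call to move; the robot and the scene stay as the last step left them, time stands still between calls to the robot, and variables do not carry over. Pictures are saved under pics/ and viewed, and the job is handed in when it is done.

Besides the shell and the picture viewer there is one more tool, called after ">>>" as name(argument=value, ...) on one line, values as JSON. play_rows: Moves the arm, as the interface text tells. Its arguments: {"type":"object","properties":{"deltas":{"type":"array"},"force":{"type":"number"}},"required":["deltas"]}

```bash
ls; mkdir -p pics; python3 - <<'E'
from station import bot,cams
import cv2
for n in("scene","top"):
    cv2.imwrite(f"pics/{n}0.png",cams.camera(n)[:,:,::-1]); print(n,cams.calibration(n))
print(bot.get_state())
E
```

```text
pics
scene {'fov_y': 43.87379849902404, 'cx': 320.70028189358516, 'cy': 198.96766066151096, 'k1': -0.006151908243574386, 'rvec': array([ 1.96052638, -0.58691192,  0.36996927]), 'tvec': array([-397.95132277,  207.7066943 ,  646.48778973])}
top {'fov_y': 42.08950515639108, 'cx': 323.6519080438347, 'cy': 190.51573269300397, 'k1': -0.03859197621058514, 'rvec': array([ 2.16795897, -2.12544692,  0.17312   ]), 'tvec': array([  35.13806755,  524.94519349, 1114.50800056])}
{'t': 0.1, 'joints': array([ 1.16141549e+00,  3.51176437e-01,  1.65235280e+00,  3.93510976e-06,
        1.13912363e+00, -8.45928173e-02]), 'qd': array([ 0.00029416, -0.00095189, -0.00235112,  0.00017589,  0.00105503,
       -0.00066472]), 'effort': array([ 1.42702665e-03, -4.98034501e+01, -2.85699159e+01,  7.00856396e-02,
        2.39209580e-02, -2.79516979e-05]), 'eef_pos': array([175.35495381, 520.96569508, 218.16128516]), 'ee_rot': array([ 2.70290473e-04,  8.12129636e-01,  5.83476798e-01, -4.56025794e-04]), 'contact_force': array([ 0.10176609, -0.04999251, -0.04423792]), 'wrist_torque': array([ 0.03343796, -0.01000832,  0.0395539 ]), 'opening': 92.81046417099188}
```

View pics/scene0.png

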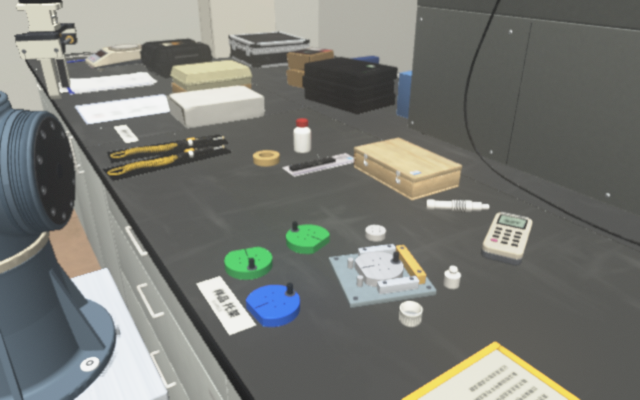

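View pics/top0.png

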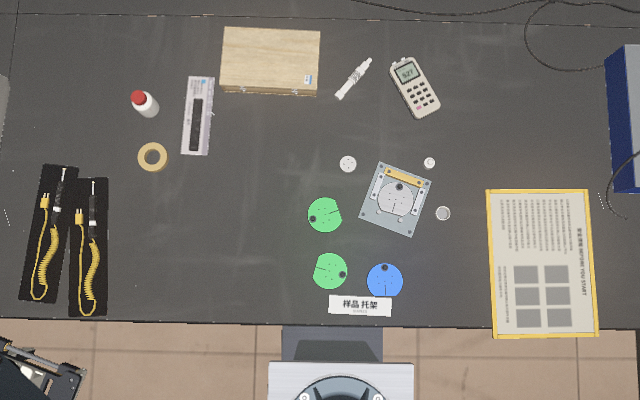

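The steel disc is the one on the stage, at top (397,198). The two green ones, (325,215) and (330,271), and the blue one, (385,280), are decoys. I'll enlarge the stage to confirm.

```bash
python3 - <<'E'
import cv2
i=cv2.imread("pics/top0.png")[150:250,330:460]
cv2.imwrite("pics/top0c.png",cv2.resize(i,None,fx=6,fy=6,interpolation=cv2.INTER_CUBIC))
i=cv2.imread("pics/scene0.png")[215:335,320:480]
cv2.imwrite("pics/scene0c.png",cv2.resize(i,None,fx=5,fy=5,interpolation=cv2.INTER_CUBIC))
E
```

```text
(no output)
```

View pics/top0c.png

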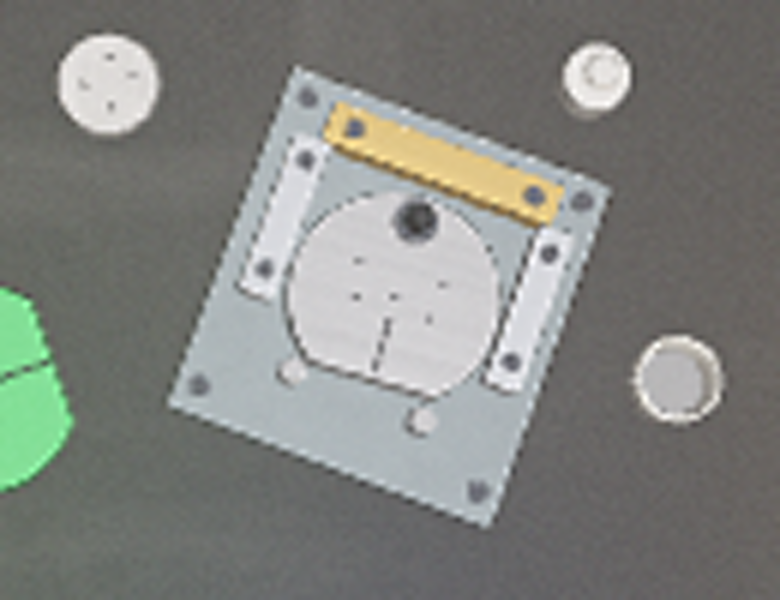

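View pics/scene0c.png

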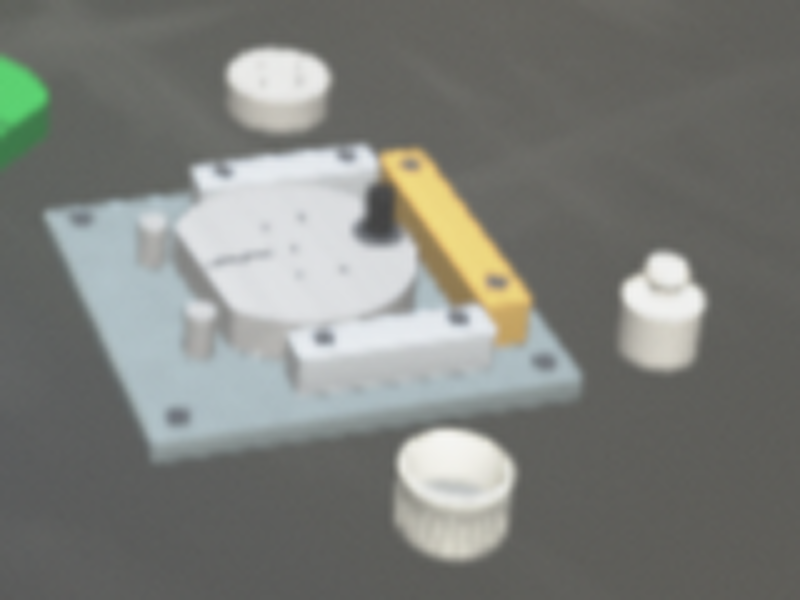

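```bash
cat > h.py <<'E'
import numpy as np,cv2
from station import bot,cams
from scipy.optimize import least_squares
def K(n):
    c=cams.calibration(n);f=200/np.tan(np.radians(c['fov_y']/2))
    return np.array(c['rvec']),np.array(c['tvec']),np.array([[f,0,c['cx']],[0,f,c['cy']],[0,0,1]]),np.array([c['k1'],0,0,0])
def proj(n,P):
    r,t,k,d=K(n);return cv2.projectPoints(np.asarray(P,float).reshape(-1,1,3),r,t,k,d)[0].reshape(-1,2)
def back(n,uv,z):
    r,t,k,d=K(n);R=cv2.Rodrigues(r)[0]
    q=cv2.undistortPoints(np.asarray(uv,float).reshape(-1,1,2),k,d).reshape(-1,2)
    c=-R.T@t;D=np.c_[q,np.ones(len(q))]@R
    return c+D*((z-c[2])/D[:,2])[:,None]
def s2w(p,P):
    c,s=np.cos(p[2]),np.sin(p[2]);P=np.asarray(P,float)
    return np.c_[p[0]+c*P[:,0]-s*P[:,1],p[1]+s*P[:,0]+c*P[:,1],P[:,2]]
def w2s(p,P):
    P=np.atleast_2d(P)[:,:2]-np.array(p[:2]);c,s=np.cos(p[2]),np.sin(p[2])
    return np.c_[c*P[:,0]+s*P[:,1],-s*P[:,0]+c*P[:,1]]
E
python3 - <<'E'
from h import *
uc=lambda a,f,o:(np.array(a)+.5)/f-.5+o
# stage pts: plate top corners, bar top corners(approx), rail screws skip, pins tops
S=[[71,65,10],[71,-65,10],[-69,-65,10],[-69,65,10],[-42,26,26],[-42,-26,26]]
T=uc([[297,66],[610,187],[490,524],[170,402],[294,368],[424,416]],6,[330,150])
C=uc([[45,212]],5,[320,215])
SS=[[-69,65,10],[-69,-65,10],[71,-65,10],[-42,26,26],[-42,-26,26]]
C=uc([[45,212],[153,441],[580,378],[152,220],[199,307]],5,[320,215])
def fit(use):
    def r(p):
        o=[]
        if 't' in use:o.append((proj("top",s2w(p,S))-T).ravel())
        if 's' in use:o.append((proj("scene",s2w(p,SS))-C).ravel())
        return np.concatenate(o)
    q=least_squares(r,[450,-100,-.36]);return q.x,q.fun.round(1)
for u in('t','s','ts'):
    p,f=fit(u);print(u,p.round(3),f)
kt=uc([[415,217]],6,[330,150]);ks=uc([[381,187]],5,[320,215])
p=fit('t')[0];print("knob top",w2s(p,back("top",kt,44)),back("top",kt,44))
p2=fit('s')[0];print("knob scene",w2s(p2,back("scene",ks,44)),back("scene",ks,44))
l=uc([[389,320],[376,370],[395,296]],6,[330,150]);print("line",w2s(p,back("top",l,26)))
for n,a in(("button",[108,83]),("cup",[679,378]),("wt",[597,72])):
    print(n,w2s(p,back("top",uc([a],6,[330,150]),20)))
E
```

```text
t [ 5.13094e+02 -1.17047e+02 -3.50000e-01] [-0.3 -0.5  0.6 -0.5  0.1  0.4 -0.5  0.  -0.   0.   0.1  0.4]
s [ 5.12329e+02 -1.18406e+02 -3.51000e-01] [-0.5 -0.6 -0.7 -0.   1.1 -0.4 -0.   0.1  0.1  0.6]
ts [ 5.12870e+02 -1.17579e+02 -3.50000e-01] [-0.1 -0.4  0.8 -0.4  0.4  0.5 -0.2  0.1  0.2  0.1  0.3  0.5 -0.5 -0.9
 -0.7 -0.4  1.  -0.8 -0.1 -0.2  0.   0.2]
knob top [[24.38749483  4.73246652]] [[ 537.62660441 -120.95774217   44.        ]]
knob scene [[27.07064212  1.54865701]] [[ 538.28311177 -126.25565427   44.        ]]
line [[-12.10151467  -1.03809113]
 [-31.53469567  -2.9247617 ]
 [ -2.77140289  -0.04629551]]
button [[ 35.55075626 129.08481711]]
cup [[   7.806612   -111.04401501]]
wt [[107.28279774 -43.26287153]]
```

>>> play_rows(deltas=[[0.364,-0.645,-0.08,0,0,-1.4,-0.5],[0.364,-0.645,-0.08,0,0,-1.4,-0.5],[0.364,-0.645,-0.08,0,0,-1.4,-0.5],[0.364,-0.645,-0.08,0,0,-1.4,-0.5],[0.364,-0.645,-0.08,0,0,-1.4,-0.5],[0.364,-0.645,-0.08,0,0,-1.4,-0.5],[0.364,-0.645,-0.08,0,0,-1.4,-0.5],[0.364,-0.645,-0.08,0,0,-1.4,-0.5],[0.364,-0.645,-0.08,0,0,-1.4,-0.5],[0.364,-0.645,-0.08,0,0,-1.4,-0.5],[0.364,-0.645,-0.08,0,0,-1.4,-0.5],[0.364,-0.645,-0.08,0,0,-1.4,-0.5],[0.364,-0.645,-0.08,0,0,-1.4,-0.5],[0.364,-0.645,-0.08,0,0,-1.4,-0.5],[0.364,-0.645,-0.08,0,0,-1.4,-0.5],[0.364,-0.645,-0.08,0,0,-1.4,-0.5],[0.364,-0.645,-0.08,0,0,-1.4,-0.5],[0.364,-0.645,-0.08,0,0,-1.4,-0.5],[0.364,-0.645,-0.08,0,0,-1.4,-0.5],[0.364,-0.645,-0.08,0,0,-1.4,-0.5]], force=5)

```text
t: 2.1
eef_pos: [539.3, -122.9, 138.9]
ee_rot: [0.0, 0.819, 0.574, 0.0]
contact_force: [0.0, 0.6, 0.2]
opening: 23.2
```

```bash
python3 - <<'E'
from h import *
i=cams.camera("scene")[150:335,290:510,::-1]
cv2.imwrite("pics/scene1c.png",cv2.resize(i,None,fx=3,fy=3,interpolation=cv2.INTER_CUBIC))
s=bot.get_state();print(s['t'],s['joints'].round(2),s['eef_pos'],s['ee_rot'],s['opening'],s['contact_force'])
E
```

```text
2.15 [-0.31  0.45  1.72  0.    0.97 -1.53] [ 539.42616887 -123.05219624  138.9323397 ] [1.36622021e-04 8.18903158e-01 5.73931691e-01 1.13843046e-04] 23.447084373862676 [0.08957152 0.03203771 0.59688084]
```

View pics/scene1c.png

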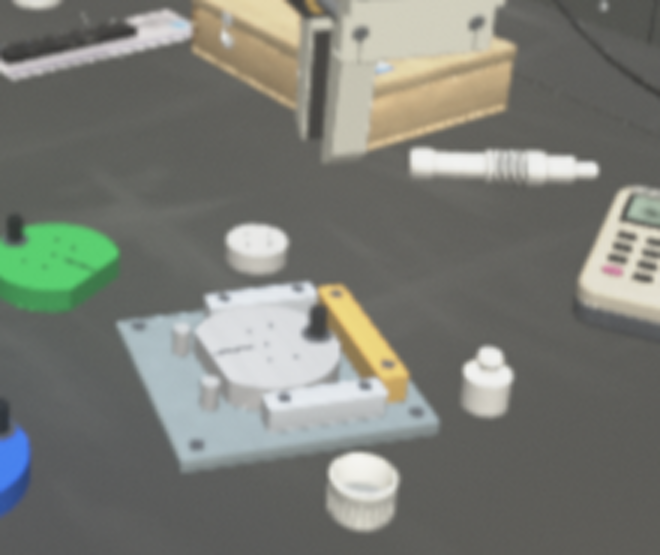

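The gripper is above the knob with the fingers about 23 mm apart. I'll go down to just above the knob top (44 mm) and check.

>>> play_rows(deltas=[[0,-0.001,-0.045,0,0,0,-0.5],[0,-0.001,-0.085,0,0,0,-0.5],[0,-0.001,-0.09,0,0,0,-0.5],[0,-0.001,-0.09,0,0,0,-0.5]])

```text
t: 2.55
eef_pos: [539.3, -124.5, 48.7]
ee_rot: [-0.001, 0.819, 0.574, -0.0]
contact_force: [0.5, 0.2, 0.6]
opening: 23.4
```

```bash
python3 - <<'E'
from h import *
i=cams.camera("scene")[180:335,320:480,::-1]
cv2.imwrite("pics/scene2c.png",cv2.resize(i,None,fx=3.8,fy=3.8,interpolation=cv2.INTER_CUBIC))
i=cams.camera("top")[150:250,330:460,::-1]
cv2.imwrite("pics/top2c.png",cv2.resize(i,None,fx=5,fy=5,interpolation=cv2.INTER_CUBIC))
s=bot.get_state();print(s['t'],s['eef_pos'],s['opening'],s['contact_force'])
E
```

```text
2.65 [ 540.53726561 -124.93952682   50.46628629] 22.991318703618965 [ 0.13205578 -0.2313186  -0.03214431]
```

View pics/scene2c.png

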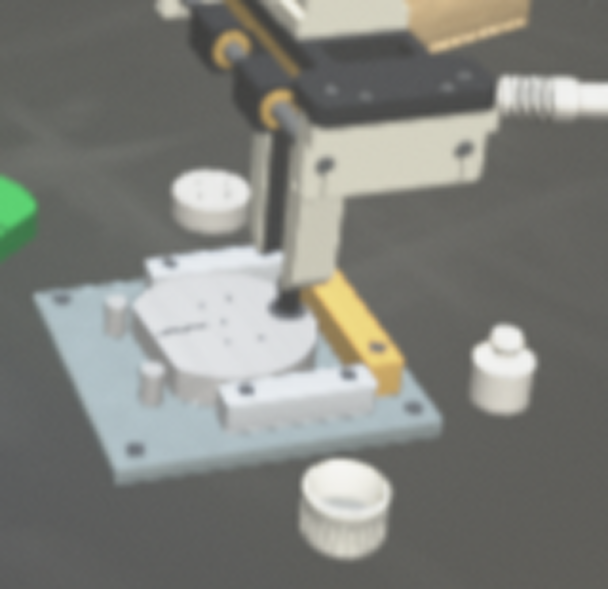

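View pics/top2c.png

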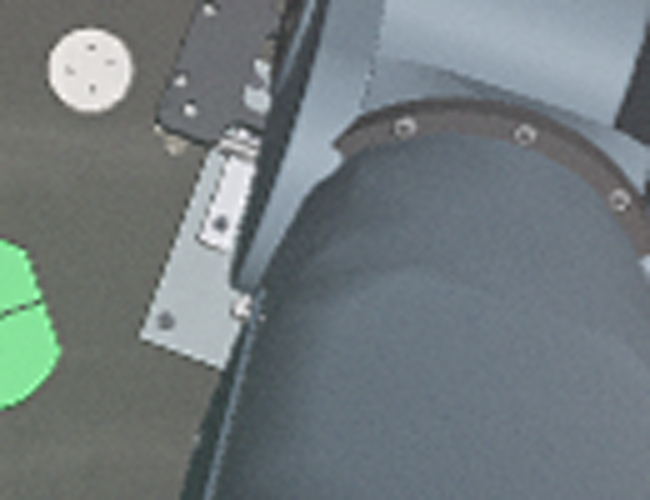

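>>> play_rows(deltas=[[0,0,-0.004,0,0,0,-0.5],[0,0,-0.008,0,0,0,-0.5],[0,0,-0.012,0,0,0,-0.5],[0,0,-0.016,0,0,0,-0.5],[0,0,-0.016,0,0,0,-0.5]])

```text
t: 3.15
eef_pos: [539.2, -124.7, 32.1]
ee_rot: [-0.0, 0.819, 0.574, -0.0]
contact_force: [0.9, -1.3, -0.4]
opening: 23.1
```

```bash
python3 - <<'E'
from h import *
i=cams.camera("scene")[180:335,320:480,::-1]
cv2.imwrite("pics/scene3c.png",cv2.resize(i,None,fx=3.8,fy=3.8,interpolation=cv2.INTER_CUBIC))
s=bot.get_state();print(s['t'],s['eef_pos'],s['opening'],s['contact_force'])
E
```

```text
3.2 [ 539.30112356 -124.7071353    32.31158464] 23.264642555259318 [-0.44327525  0.07130721 -0.14655407]
```

View pics/scene3c.png

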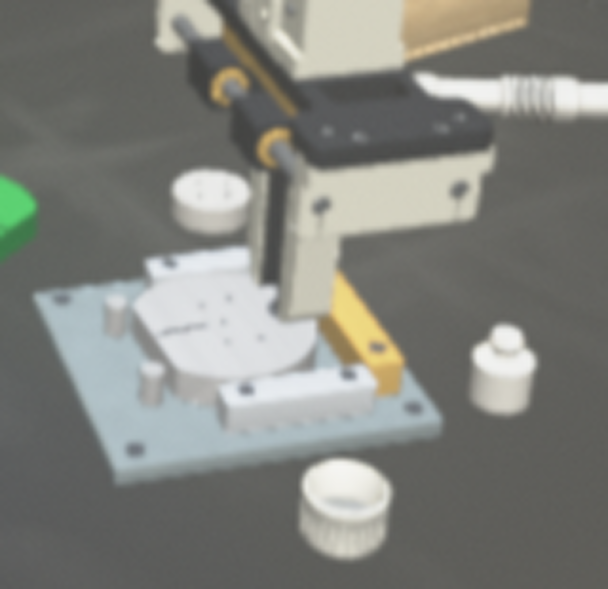

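```bash
python3 - <<'E'
from h import *
p=[512.9,-117.5,-.350]
cur=np.array([539.3,-124.7])
print(w2s(p,cur))
def pt(phi): return s2w(p,[[-1+30*np.cos(np.radians(phi)),30*np.sin(np.radians(phi)),0]])[0,:2]
phi0=4
prev=cur
for k in range(0,7):
    st=phi0-30*k
    print("call",k)
    for j in range(1,11):
        d=pt(st-3*j)-prev
        print(list((d/1000).round(4)),-3*j)
    prev=pt(st-30)
E
```

```text
[[27.26830383  2.28901858]]
call 0
[np.float64(0.001), np.float64(-0.0023)] -3
[np.float64(0.0005), np.float64(-0.0037)] -6
[np.float64(-0.0002), np.float64(-0.0052)] -9
[np.float64(-0.0009), np.float64(-0.0066)] -12
[np.float64(-0.0016), np.float64(-0.0079)] -15
[np.float64(-0.0025), np.float64(-0.0093)] -18
[np.float64(-0.0034), np.float64(-0.0105)] -21
[np.float64(-0.0044), np.float64(-0.0118)] -24
[np.float64(-0.0054), np.float64(-0.0129)] -27
[np.float64(-0.0065), np.float64(-0.0141)] -30
call 1
[np.float64(-0.0012), np.float64(-0.0011)] -3
[np.float64(-0.0024), np.float64(-0.0021)] -6
[np.float64(-0.0036), np.float64(-0.003)] -9
[np.float64(-0.0049), np.float64(-0.0039)] -12
[np.float64(-0.0063), np.float64(-0.0047)] -15
[np.float64(-0.0077), np.float64(-0.0054)] -18
[np.float64(-0.0091), np.float64(-0.006)] -21
[np.float64(-0.0106), np.float64(-0.0066)] -24
[np.float64(-0.0121), np.float64(-0.0071)] -27
[np.float64(-0.0136), np.float64(-0.0075)] -30
call 2
[np.float64(-0.0015), np.float64(-0.0003)] -3
[np.float64(-0.0031), np.float64(-0.0006)] -6
[np.float64(-0.0046), np.float
[... 1474 characters left out ...]
np.float64(0.0078)] -15
[np.float64(-0.0008), np.float64(0.0094)] -18
[np.float64(-0.0007), np.float64(0.0109)] -21
[np.float64(-0.0004), np.float64(0.0125)] -24
[np.float64(-0.0001), np.float64(0.014)] -27
[np.float64(0.0003), np.float64(0.0155)] -30
call 6
[np.float64(0.0005), np.float64(0.0015)] -3
[np.float64(0.001), np.float64(0.003)] -6
[np.float64(0.0017), np.float64(0.0044)] -9
[np.float64(0.0024), np.float64(0.0058)] -12
[np.float64(0.0031), np.float64(0.0072)] -15
[np.float64(0.004), np.float64(0.0085)] -18
[np.float64(0.0049), np.float64(0.0098)] -21
[np.float64(0.0059), np.float64(0.011)] -24
[np.float64(0.0069), np.float64(0.0122)] -27
[np.float64(0.008), np.float64(0.0133)] -30
```

>>> play_rows(deltas=[[0,0,0,0,0,0,-0.66],[0,0,0,0,0,0,-0.66],[0.001,-0.0023,0,0,0,-3,-0.66],[0.0005,-0.0037,0,0,0,-6,-0.66],[-0.0002,-0.0052,0,0,0,-9,-0.66],[-0.0009,-0.0066,0,0,0,-12,-0.66],[-0.0016,-0.0079,0,0,0,-15,-0.66]])

```text
t: 3.9
eef_pos: [538.0, -132.6, 32.8]
ee_rot: [0.0, 0.888, 0.461, 0.0]
contact_force: [0.5, 1.9, -0.8]
opening: 15.7
```

Low force, about 2 N, so I'll continue.

>>> play_rows(deltas=[[-0.0009,-0.0014,0,0,0,-3,-0.66],[-0.0018,-0.0026,0,0,0,-6,-0.66],[-0.0028,-0.0039,0,0,0,-9,-0.66],[-0.0038,-0.005,0,0,0,-12,-0.66],[-0.0049,-0.0062,0,0,0,-15,-0.66]])

```text
t: 4.4
eef_pos: [533.3, -138.8, 32.8]
ee_rot: [0.0, 0.94, 0.341, 0.0]
contact_force: [0.9, 0.9, -0.8]
opening: 15.8
```

>>> play_rows(deltas=[[-0.0012,-0.0011,0,0,0,-3,-0.66],[-0.0024,-0.0021,0,0,0,-6,-0.66],[-0.0036,-0.003,0,0,0,-9,-0.66],[-0.0049,-0.0039,0,0,0,-12,-0.66],[-0.0063,-0.0047,0,0,0,-15,-0.66]])

```text
t: 4.9
eef_pos: [526.9, -143.5, 32.8]
ee_rot: [0.0, 0.977, 0.215, 0.0]
contact_force: [1.6, 1.0, -0.8]
opening: 15.8
```

```bash
python3 - <<'E'
from h import *
i=cams.camera("scene")[180:335,320:480,::-1]
cv2.imwrite("pics/scene4c.png",cv2.resize(i,None,fx=3.8,fy=3.8,interpolation=cv2.INTER_CUBIC))
s=bot.get_state();print(s['t'],s['eef_pos'],s['opening'],s['contact_force'])
E
```

```text
4.95 [ 526.73382513 -143.59728432   32.79485217] 15.928811866561182 [1.43983352 0.62792414 0.19843458]
```

View pics/scene4c.png

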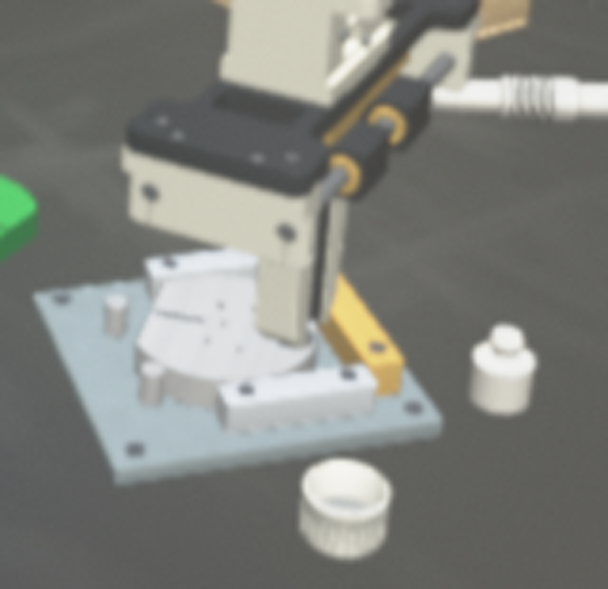

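The disc is turning with the tool and the force is still about 1.6 N.

>>> play_rows(deltas=[[-0.0014,-0.0007,0,0,0,-3,-0.66],[-0.0028,-0.0013,0,0,0,-6,-0.66],[-0.0043,-0.0019,0,0,0,-9,-0.66],[-0.0058,-0.0024,0,0,0,-12,-0.66],[-0.0073,-0.0028,0,0,0,-15,-0.66]])

```text
t: 5.45
eef_pos: [519.7, -146.4, 32.9]
ee_rot: [0.0, 0.996, 0.087, 0.0]
contact_force: [1.3, 0.3, -0.1]
opening: 15.9
```

>>> play_rows(deltas=[[-0.0015,-0.0003,0,0,0,-3,-0.66],[-0.0031,-0.0006,0,0,0,-6,-0.66],[-0.0046,-0.0008,0,0,0,-9,-0.66],[-0.0062,-0.0009,0,0,0,-12,-0.66],[-0.0078,-0.0009,0,0,0,-15,-0.66]])

```text
t: 5.95
eef_pos: [512.3, -147.6, 33.0]
ee_rot: [0.0, 0.999, -0.044, 0.001]
contact_force: [3.3, -1.0, -1.3]
opening: 15.8
```

>>> play_rows(deltas=[[-0.0016,0.0001,0,0,0,-3,-0.66],[-0.0031,0.0002,0,0,0,-6,-0.66],[-0.0047,0.0005,0,0,0,-9,-0.66],[-0.0062,0.0008,0,0,0,-12,-0.66],[-0.0077,0.0012,0,0,0,-15,-0.66]])

```text
t: 6.45
eef_pos: [504.7, -146.4, 33.1]
ee_rot: [0.0, 0.985, -0.174, 0.001]
contact_force: [2.9, -1.3, -0.3]
opening: 15.7
```

```bash
python3 - <<'E'
from h import *
i=cams.camera("scene")[180:335,320:480,::-1]
cv2.imwrite("pics/scene5c.png",cv2.resize(i,None,fx=3.8,fy=3.8,interpolation=cv2.INTER_CUBIC))
s=bot.get_state();print(s['t'],s['eef_pos'],s['opening'],s['contact_force'])
E
```

```text
6.5 [ 504.48037291 -146.31082468   33.06438359] 15.899237933607303 [ 2.1148212 -1.8434212 -0.1232593]
```

View pics/scene5c.png

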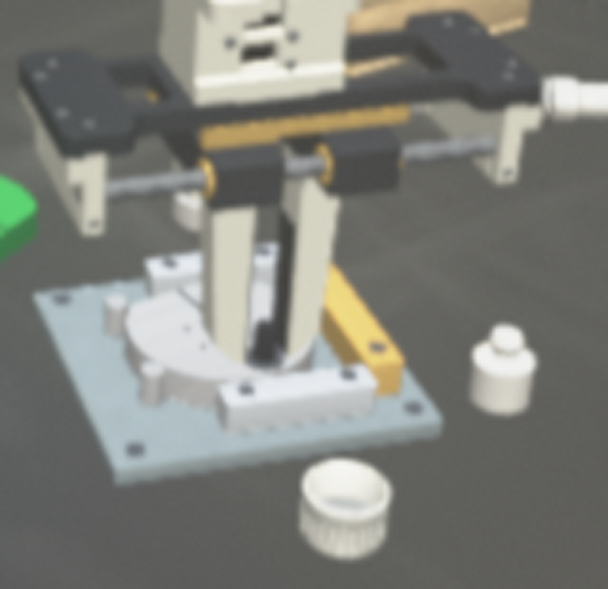

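>>> play_rows(deltas=[[-0.0015,0.0005,0,0,0,-3,-0.66],[-0.003,0.001,0,0,0,-6,-0.66],[-0.0044,0.0017,0,0,0,-9,-0.66],[-0.0058,0.0024,0,0,0,-12,-0.66],[-0.0072,0.0031,0,0,0,-15,-0.66]])

```text
t: 7.0
eef_pos: [497.1, -143.1, 32.9]
ee_rot: [0.0, 0.954, -0.301, 0.001]
contact_force: [1.4, -1.0, 0.4]
opening: 15.5
```

>>> play_rows(deltas=[[-0.0013,0.0009,0,0,0,-3,-0.66],[-0.0026,0.0018,0,0,0,-6,-0.66],[-0.0038,0.0028,0,0,0,-9,-0.66],[-0.005,0.0038,0,0,0,-12,-0.66],[-0.0061,0.0049,0,0,0,-15,-0.66]])

```text
t: 7.5
eef_pos: [491.6, -138.9, 33.1]
ee_rot: [0.0, 0.906, -0.423, 0.001]
contact_force: [2.6, -5.8, -0.2]
opening: 16.0
```

>>> play_rows(deltas=[[-0.0011,0.0012,0,0,0,-3,-0.66],[-0.0021,0.0024,0,0,0,-6,-0.66],[-0.003,0.0036,0,0,0,-9,-0.66],[-0.0039,0.0049,0,0,0,-12,-0.66],[-0.0047,0.0063,0,0,0,-15,-0.66]])

```text
t: 8.0
eef_pos: [487.2, -133.3, 33.4]
ee_rot: [0.0, 0.843, -0.537, 0.002]
contact_force: [0.7, -11.1, 1.3]
opening: 17.4
```

```bash
python3 - <<'E'
from h import *
i=cams.camera("scene")[180:335,320:480,::-1]
cv2.imwrite("pics/scene6c.png",cv2.resize(i,None,fx=3.8,fy=3.8,interpolation=cv2.INTER_CUBIC))
s=bot.get_state();print(s['t'],s['joints'].round(2),s['eef_pos'],s['opening'],s['contact_force'])
E
```

```text
8.05 [-0.36  0.55  1.9  -0.    0.69  0.78] [ 486.88775645 -133.05794292   33.29733179] 16.26085866319172 [ 0.87993098 -9.25771388  0.56035536]
```

View pics/scene6c.png

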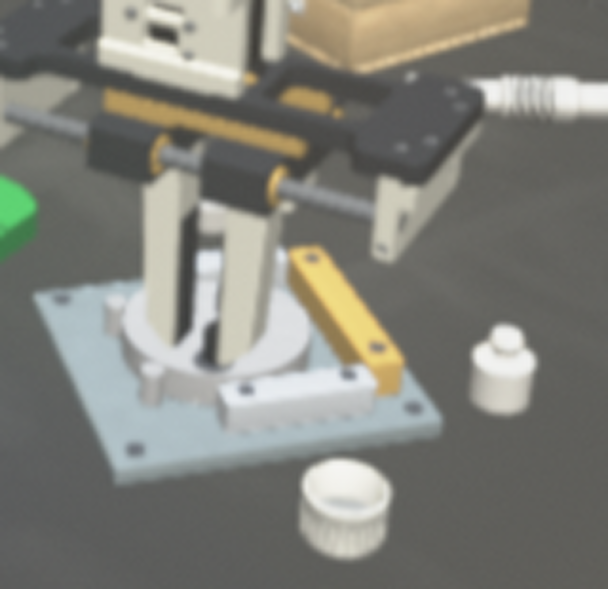

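Force has reached 11 N, so something is catching. I'll enlarge before doing anything else.

```bash
python3 - <<'E'
from h import *
im=cams.camera("scene")[:,:,::-1]
i=im[235:310,335:435]
cv2.imwrite("pics/scene7c.png",cv2.resize(i,None,fx=8,fy=8,interpolation=cv2.INTER_CUBIC))
im=cams.camera("top")[:,:,::-1]
i=im[150:250,330:460]
cv2.imwrite("pics/top7c.png",cv2.resize(i,None,fx=5,fy=5,interpolation=cv2.INTER_CUBIC))
s=bot.get_state();print(s['t'],s['eef_pos'],s['opening'],s['contact_force'])
E
```

```text
8.15 [ 486.77521429 -132.99037793   33.19968994] 16.550183428860308 [ 0.6926608  -9.34621226  1.1484181 ]
```

View pics/scene7c.png

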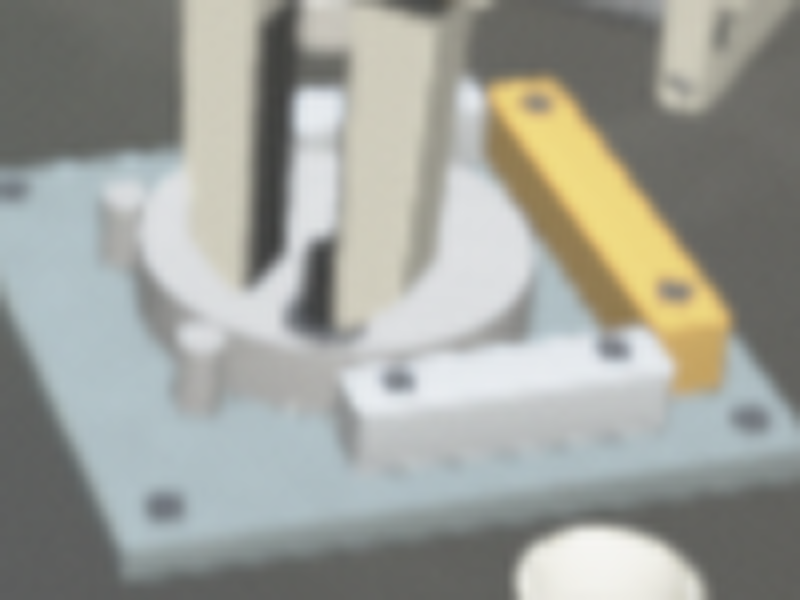

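View pics/top7c.png

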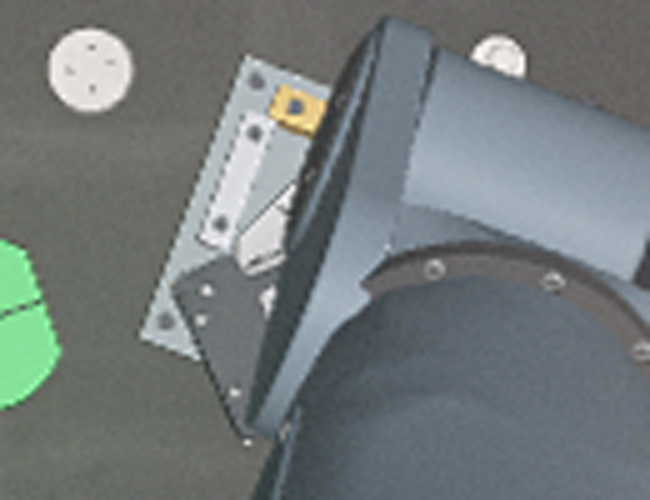

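```bash
python3 - <<'E'
from h import *
p=[512.9,-117.5,-.350]
i=cv2.imread("pics/top7c.png")[130:420,150:360]
cv2.imwrite("pics/top7d.png",cv2.resize(i,None,fx=2.7,fy=2.7,interpolation=cv2.INTER_CUBIC))
a=(np.array([[295,183],[240,240],[248,272],[205,240],[228,250],[253,100]])+.5)/5-.5+[330,150]
print(w2s(p,back("top",a,26)).round(1))
E
```

```text
[[ 18.9  24.7]
 [-14.5  38.9]
 [-26.8  30.5]
 [-20.2  53.6]
 [-20.7  42.3]
 [ 47.7  55.5]]
```

View pics/top7d.png

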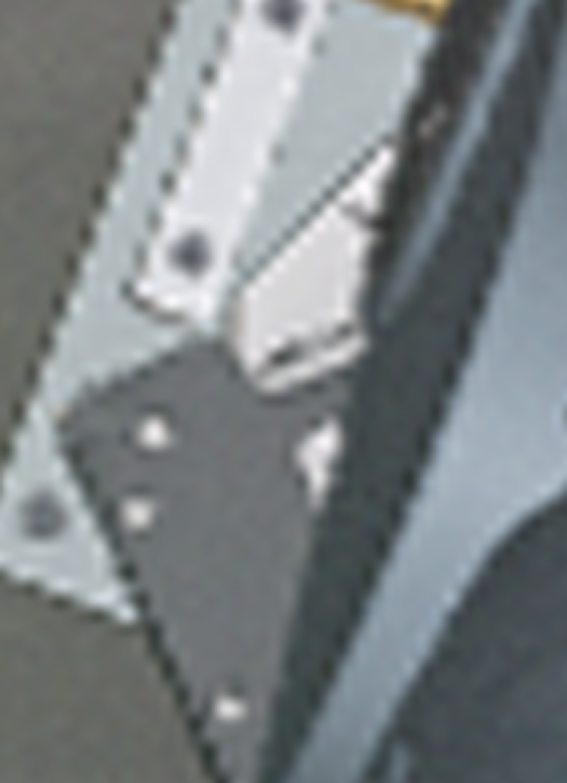

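The trailing corner of the flat is bearing on the left rail near its end, at stage (-15,39), with the flat at about 67°. I'll open the jaws, re-centre on the knob and turn the jaws along stage x. Then I can push straight at the pins and unload that rail.

>>> play_rows(deltas=[[0.0005,-0.0015,0,0,0,0,-0.5],[0.0005,-0.003,0,0,0,0,-0.5],[0.0005,-0.003,0,0,0,0,-0.5],[0.0005,-0.003,0,0,0,8,-0.5],[0.0005,-0.003,0,0,0,16,-0.5],[0.0005,-0.003,0,0,0,24,-0.5],[0.0005,-0.003,0,0,0,32,-0.5],[0.0005,-0.003,0,0,0,40,-0.5],[0.0005,-0.003,0,0,0,45,-0.5],[0.0005,-0.003,0,0,0,45,-0.66],[0.0005,-0.003,0,0,0,45,-0.66]])

```text
t: 9.25
eef_pos: [486.3, -134.7, 32.6]
ee_rot: [-0.0, 0.985, -0.175, -0.0]
contact_force: [-0.7, 0.1, 1.0]
opening: 16.5
```

```bash
python3 - <<'E'
from h import *
i=cams.camera("scene")[235:310,335:435,::-1]
cv2.imwrite("pics/scene8c.png",cv2.resize(i,None,fx=8,fy=8,interpolation=cv2.INTER_CUBIC))
s=bot.get_state();print(s['t'],w2s([512.9,-117.5,-.350],s['eef_pos']),s['ee_rot'],s['opening'],s['contact_force'])
E
```

```text
9.3 [[-19.02898147 -25.25783197]] [-3.31158488e-05  9.84587229e-01 -1.74894212e-01 -4.50187521e-05] 16.416562753020145 [-0.15533885  0.33666381  0.19992964]
```

View pics/scene8c.png

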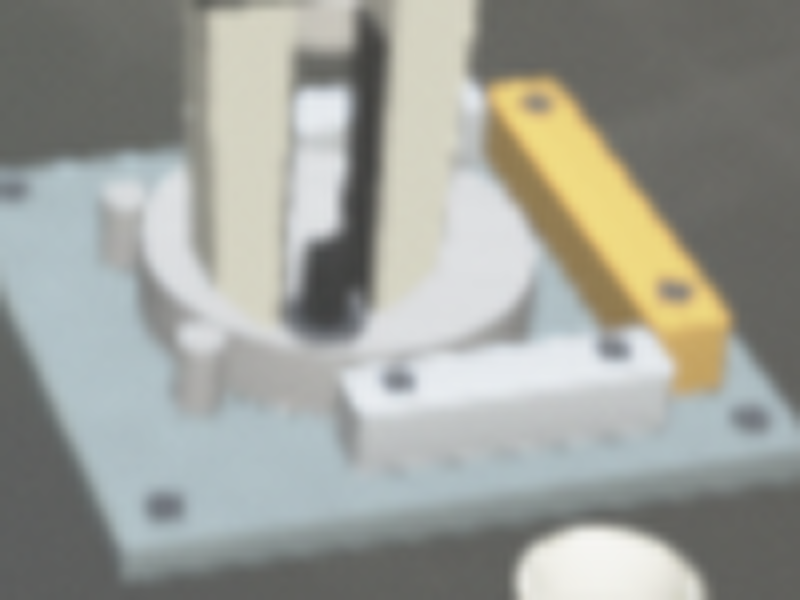

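>>> play_rows(deltas=[[-0.0015,0.001,0,0,0,0,-0.66],[-0.003,0.002,0,0,0,0,-0.66],[-0.0045,0.003,0,0,0,0,-0.66],[-0.0055,0.004,0,0,0,0,-0.66]])

```text
t: 9.7
eef_pos: [481.3, -130.8, 32.8]
ee_rot: [0.0, 0.985, -0.174, 0.001]
contact_force: [4.7, -2.0, -2.3]
opening: 16.0
```

>>> play_rows(deltas=[[-0.001,0.001,0,0,0,0,-0.66],[-0.002,0.003,0,0,0,0,-0.66],[-0.003,0.0045,0,0,0,0,-0.66]])

```text
t: 10.0
eef_pos: [478.4, -126.4, 32.9]
ee_rot: [0.0, 0.985, -0.174, 0.001]
contact_force: [5.2, -4.2, -0.6]
opening: 15.7
```

```bash
python3 - <<'E'
from h import *
i=cams.camera("scene")[235:310,335:435,::-1]
cv2.imwrite("pics/scene9c.png",cv2.resize(i,None,fx=8,fy=8,interpolation=cv2.INTER_CUBIC))
i=cams.camera("top")[150:250,340:440,::-1]
cv2.imwrite("pics/top9c.png",cv2.resize(i,None,fx=6,fy=6,interpolation=cv2.INTER_CUBIC))
s=bot.get_state();print(s['t'],w2s([512.9,-117.5,-.350],s['eef_pos']),s['ee_rot'],s['opening'],s['contact_force'])
E
```

```text
10.1 [[-29.48435957 -20.18238466]] [ 1.58150575e-04  9.84793922e-01 -1.73725338e-01  6.42167113e-04] 15.768407817988088 [ 3.98312994 -2.73187622 -0.42213278]
```

View pics/scene9c.png

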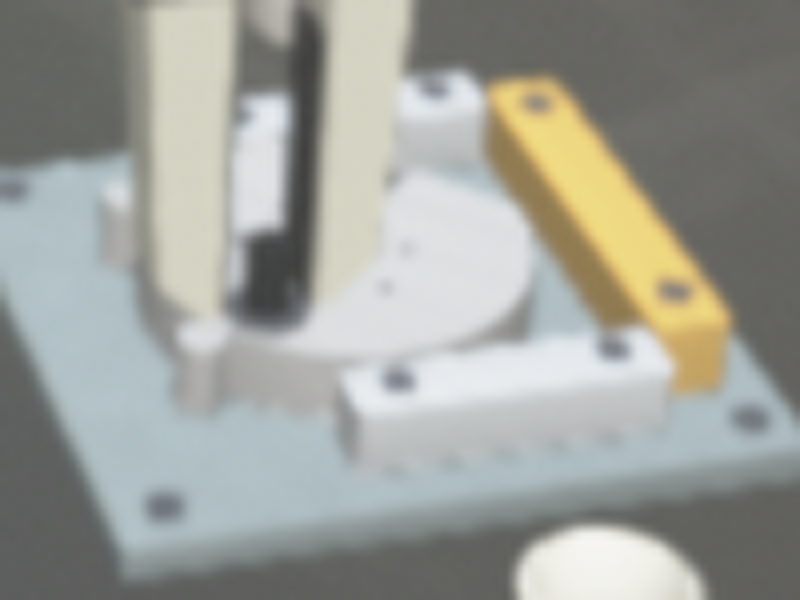

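View pics/top9c.png

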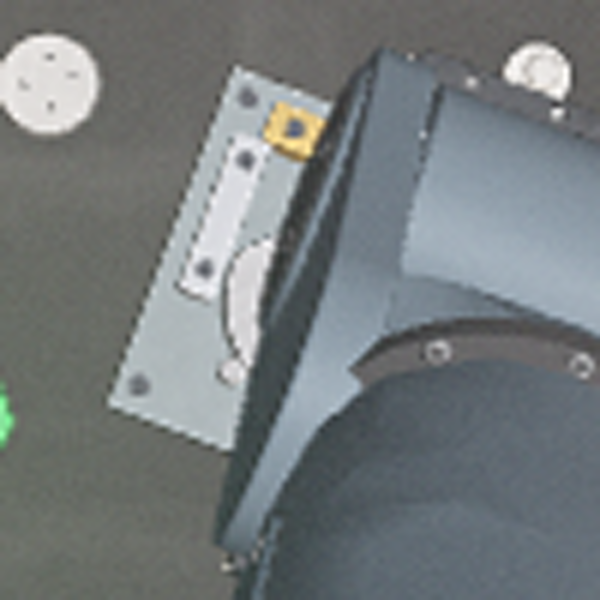

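>>> play_rows(deltas=[[0.001,0,0,0,0,0,-0.5],[0.0025,-0.001,0,0,0,0,-0.5],[0.0025,-0.001,0,0,0,0,-0.5],[0.0025,-0.001,0,0,0,-8,-0.5],[0.0025,-0.001,0,0,0,-16,-0.5],[0.0025,-0.001,0,0,0,-24,-0.5],[0.0025,-0.001,0,0,0,-32,-0.5],[0.0025,-0.001,0,0,0,-40,-0.5],[0.0025,-0.001,0,0,0,-48,-0.5],[0.0025,-0.001,0,0,0,-56,-0.5],[0.0025,-0.001,0,0,0,-64,-0.5],[0.0025,-0.001,0,0,0,-72,-0.5],[0.0025,-0.001,0,0,0,-80,-0.5],[0.0025,-0.001,0,0,0,-80,-0.66],[0.0025,-0.001,0,0,0,-80,-0.66]])

```text
t: 11.6
eef_pos: [480.2, -127.2, 32.5]
ee_rot: [-0.0, -0.644, 0.765, 0.0]
contact_force: [0.9, -0.2, 0.1]
opening: 16.3
```

```bash
python3 - <<'E'
from h import *
i=cams.camera("scene")[235:310,335:435,::-1]
cv2.imwrite("pics/scene10c.png",cv2.resize(i,None,fx=8,fy=8,interpolation=cv2.INTER_CUBIC))
s=bot.get_state();print(s['t'],w2s([512.9,-117.5,-.350],s['eef_pos']),s['ee_rot'],s['opening'],s['contact_force'])
E
```

```text
11.65 [[-27.38186441 -20.32735931]] [-1.05704384e-04 -6.44182389e-01  7.64871882e-01  2.05463024e-04] 16.154435809358713 [-0.96953808 -0.2172704   0.50218974]
```

View pics/scene10c.png

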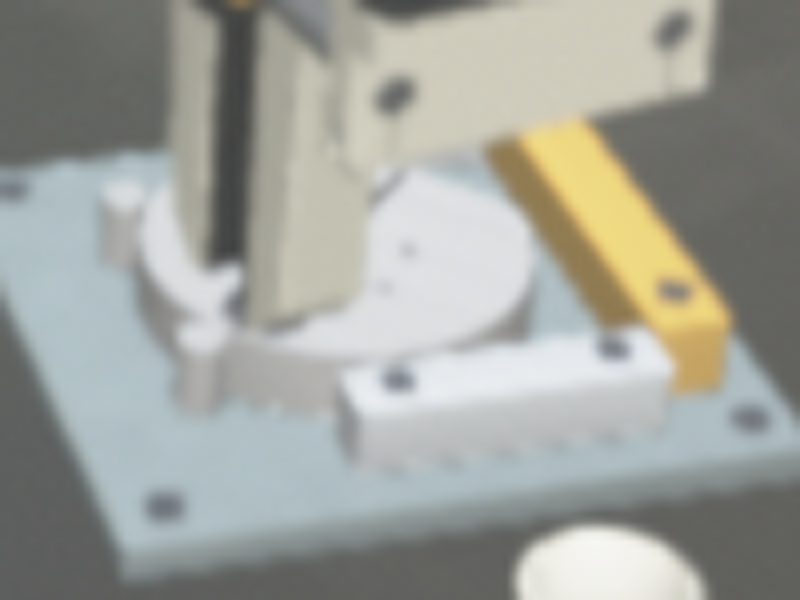

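>>> play_rows(deltas=[[0,0.0015,0,0,0,0,-0.66],[0.0001,0.003,0,0,0,0,-0.66],[0.0002,0.005,0,0,0,-2,-0.66],[0.0004,0.007,0,0,0,-4,-0.66]])

```text
t: 12.05
eef_pos: [480.8, -120.3, 32.6]
ee_rot: [-0.0, -0.616, 0.788, -0.0]
contact_force: [-0.7, -1.5, -0.0]
opening: 16.0
```

>>> play_rows(deltas=[[0.0001,0.0015,0,0,0,-2,-0.66],[0.0002,0.003,0,0,0,-4,-0.66],[0.0004,0.005,0,0,0,-6,-0.66],[0.0005,0.007,0,0,0,-6,-0.66]])

```text
t: 12.45
eef_pos: [480.7, -113.5, 32.5]
ee_rot: [-0.001, -0.574, 0.819, 0.0]
contact_force: [-5.1, -5.5, 1.3]
opening: 15.6
```

```bash
python3 - <<'E'
from h import *
i=cams.camera("scene")[235:310,335:435,::-1]
cv2.imwrite("pics/scene11c.png",cv2.resize(i,None,fx=8,fy=8,interpolation=cv2.INTER_CUBIC))
s=bot.get_state();print(s['t'],w2s([512.9,-117.5,-.350],s['eef_pos']),s['ee_rot'],s['opening'],s['contact_force'])
E
```

```text
12.5 [[-31.7918631   -7.04635504]] [-6.99939887e-04 -5.73990614e-01  8.18861518e-01  3.15401519e-04] 16.11493410039048 [-3.17556584 -3.41099448  0.37509417]
```

View pics/scene11c.png

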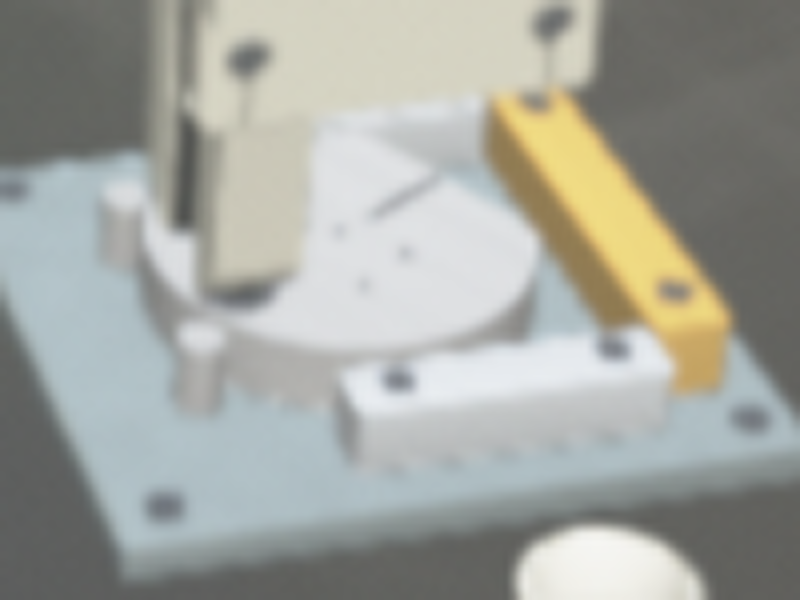

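>>> play_rows(deltas=[[0.0005,0.0015,0,0,0,0,-0.66],[0.001,0.003,0,0,0,0,-0.66],[0.0017,0.0047,0,0,0,0,-0.66]])

```text
t: 12.8
eef_pos: [481.7, -108.9, 32.4]
ee_rot: [-0.001, -0.574, 0.819, 0.001]
contact_force: [-6.5, -8.2, 2.2]
opening: 18.8
```

>>> play_rows(deltas=[[0.0005,0.0015,0,0,0,0,-0.66],[0.001,0.003,0,0,0,0,-0.66]])

```text
t: 13.0
eef_pos: [482.7, -106.0, 32.4]
ee_rot: [-0.001, -0.574, 0.819, 0.001]
contact_force: [-5.4, -7.7, 1.8]
opening: 25.7
```

```bash
python3 - <<'E'
from h import *
i=cams.camera("scene")[235:310,335:435,::-1]
cv2.imwrite("pics/scene12c.png",cv2.resize(i,None,fx=8,fy=8,interpolation=cv2.INTER_CUBIC))
s=bot.get_state();print(s['t'],w2s([512.9,-117.5,-.350],s['eef_pos']),s['ee_rot'],s['opening'],s['contact_force'])
E
```

```text
13.05 [[-32.32510292   0.6235907 ]] [-1.30409497e-03 -5.74167204e-01  8.18736783e-01  6.33072333e-04] 25.191806979677875 [-6.36499736 -7.85576985  1.29378987]
```

View pics/scene12c.png

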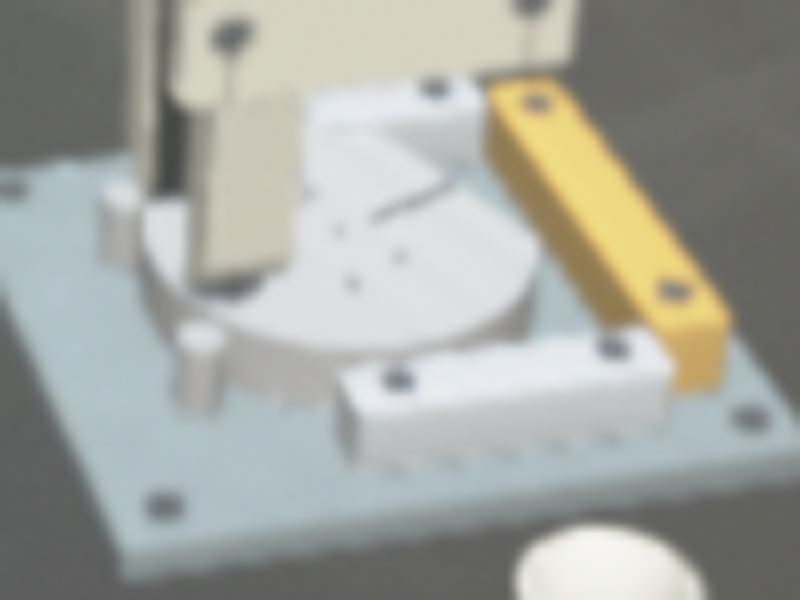

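```bash
python3 - <<'E'
from h import *
p=[512.9,-117.5,-.350]
i=cv2.imread("pics/scene12c.png")
a=(np.array([[372,220],[455,182],[338,230],[440,170],[540,235],[235,290],[143,230]])+.5)/8-.5+[335,235]
q=w2s(p,back("scene",a,26));print(q.round(1)); d=q[1]-q[0];print(np.degrees(np.arctan2(d[1],d[0])),np.hypot(*d))
# overlay: predicted outlines for the rail/pins + disc guesses
E
```

```text
[[  4.1   3.9]
 [ 25.5  13.4]
 [ -3.9   2. ]
 [ 24.1  18.4]
 [ 35.2  -9. ]
 [-30.7 -13.6]
 [-42.2  10.9]]
23.904266299617273 23.45170412603958
```

The flat is now at about 18–20°. The push saturates at about 9 N because the disc rolls with friction on the left rail. I'll re-centre the jaws on the knob and push along the tangent, partly toward the pins, so the rail carries less load.

>>> play_rows(deltas=[[-0.0013,-0.0035,0,0,0,0,-0.5],[-0.0026,-0.007,0,0,0,0,-0.5],[-0.0026,-0.007,0,0,0,0,-0.5],[-0.0026,-0.007,0,0,0,8,-0.5],[-0.0026,-0.007,0,0,0,16,-0.5],[-0.0026,-0.007,0,0,0,24,-0.5],[-0.0026,-0.007,0,0,0,30,-0.5],[-0.0026,-0.007,0,0,0,30,-0.66],[-0.0026,-0.007,0,0,0,30,-0.66]])

```text
t: 13.95
eef_pos: [481.5, -112.5, 32.7]
ee_rot: [-0.0, 0.765, -0.644, 0.0]
contact_force: [-0.1, -0.2, -0.1]
opening: 16.4
```

```bash
python3 - <<'E'
from h import *
i=cams.camera("scene")[235:310,335:435,::-1]
cv2.imwrite("pics/scene13c.png",cv2.resize(i,None,fx=8,fy=8,interpolation=cv2.INTER_CUBIC))
s=bot.get_state();print(s['t'],w2s([512.9,-117.5,-.350],s['eef_pos']),s['ee_rot'],s['opening'],s['contact_force'])
E
```

```text
14.0 [[-31.26082828  -6.10081105]] [-3.32020753e-05  7.65087118e-01 -6.43926781e-01  4.00376428e-05] 16.036618310246645 [-0.59050189  0.45499406  0.33978745]
```

View pics/scene13c.png

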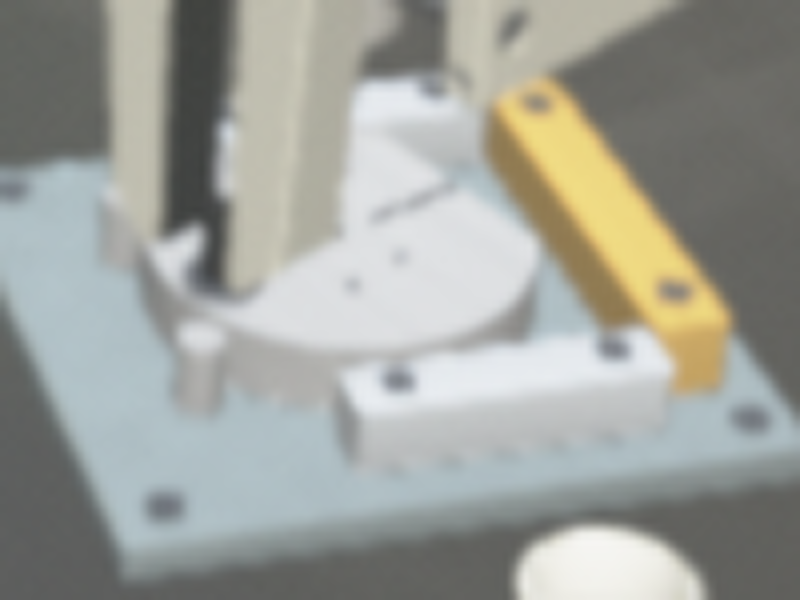

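>>> play_rows(deltas=[[-0.0003,0.0015,0,0,0,0,-0.66],[-0.0005,0.003,0,0,0,0,-0.66],[-0.0008,0.0045,0,0,0,0,-0.66],[-0.001,0.006,0,0,0,0,-0.66]], force=6)

```text
t: 14.4
eef_pos: [480.4, -106.5, 32.7]
ee_rot: [-0.0, 0.766, -0.643, 0.0]
contact_force: [-0.1, -1.9, -0.6]
opening: 15.8
```

>>> play_rows(deltas=[[-0.0003,0.0015,0,0,0,0,-0.66],[-0.0005,0.003,0,0,0,0,-0.66]])

```text
t: 14.6
eef_pos: [480.1, -103.5, 32.7]
ee_rot: [-0.0, 0.766, -0.643, 0.0]
contact_force: [1.9, -2.2, -0.6]
opening: 16.0
```

```bash
python3 - <<'E'
from h import *
i=cams.camera("scene")[235:310,335:435,::-1]
cv2.imwrite("pics/scene14c.png",cv2.resize(i,None,fx=8,fy=8,interpolation=cv2.INTER_CUBIC))
s=bot.get_state();print(s['t'],w2s([512.9,-117.5,-.350],s['eef_pos']),s['ee_rot'],s['opening'],s['contact_force'])
E
```

```text
14.65 [[-35.80007006   2.06040474]] [-9.25602966e-05  7.65986080e-01 -6.42857141e-01  1.13722651e-04] 16.05405894548422 [ 0.76072675 -1.33045023  0.17158549]
```

View pics/scene14c.png

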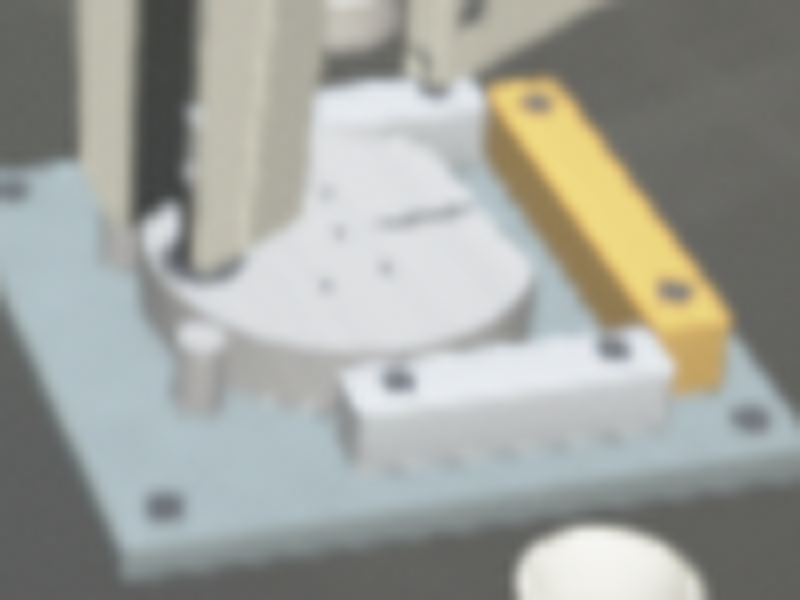

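```bash
python3 - <<'E'
from h import *
p=[512.9,-117.5,-.350]
a=(np.array([[382,221],[468,208],[340,232],[440,165],[530,270]])+.5)/8-.5+[335,235]
q=w2s(p,back("scene",a,26));print(q.round(1)); 
for A,B in((0,1),(3,4)):
    d=q[B]-q[A];print(np.degrees(np.arctan2(d[1],d[0])))
E
```

```text
[[  5.9   3. ]
 [ 24.6   3.6]
 [ -3.7   1.2]
 [ 24.8  20.2]
 [ 28.6 -20.3]]
1.6483535139670527
-84.56839259628664
```

The flat is now within about 2–5° of the bar. Next I'll turn the jaws along stage x around the knob, so the rear finger can push it toward the bar.

>>> play_rows(deltas=[[0.0005,-0.0015,0,0,0,0,-0.5],[0.0005,-0.003,0,0,0,0,-0.5],[0.0005,-0.003,0,0,0,0,-0.5],[0.0005,-0.003,0,0,0,8,-0.5],[0.0005,-0.003,0,0,0,16,-0.5],[0.0005,-0.003,0,0,0,24,-0.5],[0.0005,-0.003,0,0,0,32,-0.5],[0.0005,-0.003,0,0,0,40,-0.5],[0.0005,-0.003,0,0,0,48,-0.5],[0.0005,-0.003,0,0,0,56,-0.5],[0.0005,-0.003,0,0,0,60,-0.5],[0.0005,-0.003,0,0,0,60,-0.66],[0.0005,-0.003,0,0,0,60,-0.66]], force=5)

```text
t: 15.95
eef_pos: [480.3, -106.6, 32.6]
ee_rot: [-0.0, 0.985, -0.175, -0.0]
contact_force: [0.3, 0.2, 0.5]
opening: 16.3
```

```bash
python3 - <<'E'
from h import *
i=cams.camera("scene")[235:310,335:435,::-1]
cv2.imwrite("pics/scene15c.png",cv2.resize(i,None,fx=8,fy=8,interpolation=cv2.INTER_CUBIC))
s=bot.get_state();print(s['t'],w2s([512.9,-117.5,-.350],s['eef_pos']),s['ee_rot'],s['opening'],s['contact_force'])
E
```

```text
16.0 [[-34.31942029  -0.89477633]] [-2.06493517e-05  9.84603357e-01 -1.74803396e-01 -3.74674543e-05] 15.76920945900975 [ 0.24864964  0.49230367 -1.11373797]
```

View pics/scene15c.png

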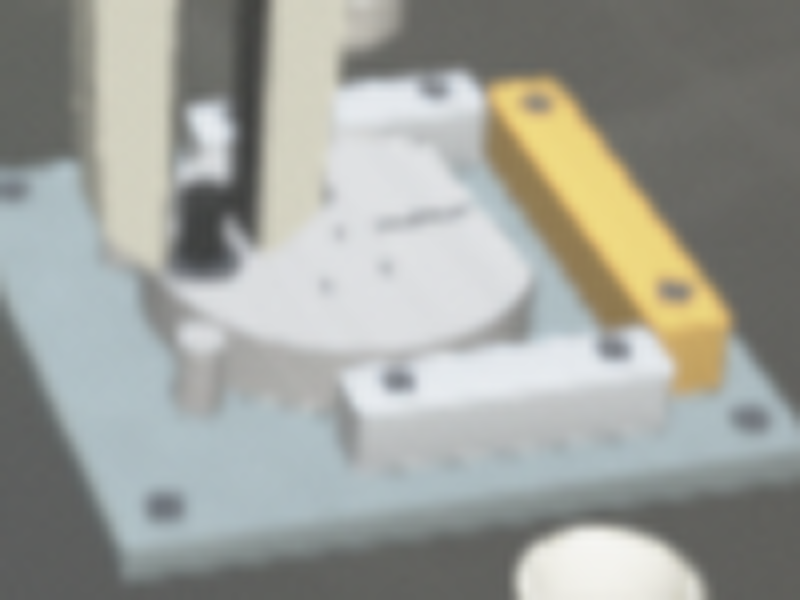

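>>> play_rows(deltas=[[0.0019,-0.0007,0,0,0,0,-0.66],[0.0038,-0.0014,0,0,0,0,-0.66],[0.0056,-0.0021,0,0,0,0,-0.66],[0.0075,-0.0027,0,0,0,0,-0.66],[0.0094,-0.0034,0,0,0,0,-0.66],[0.0113,-0.0041,0,0,0,0,-0.66],[0.0122,-0.0045,0,0,0,0,-0.66]])

```text
t: 16.7
eef_pos: [492.8, -111.1, 32.6]
ee_rot: [-0.0, 0.985, -0.174, -0.0]
contact_force: [-2.1, 0.3, -0.6]
opening: 15.9
```

```bash
python3 - <<'E'
from h import *
i=cams.camera("scene")[235:310,335:435,::-1]
cv2.imwrite("pics/scene16c.png",cv2.resize(i,None,fx=8,fy=8,interpolation=cv2.INTER_CUBIC))
s=bot.get_state();print(s['t'],w2s([512.9,-117.5,-.350],s['eef_pos']),s['ee_rot'],s['opening'],s['contact_force'])
E
```

```text
16.75 [[-21.03754378  -0.93128292]] [ 7.42004150e-06  9.84786966e-01 -1.73766012e-01  6.74306142e-05] 15.684485389380757 [-0.70855964  0.6207845  -0.52190851]
```

View pics/scene16c.png

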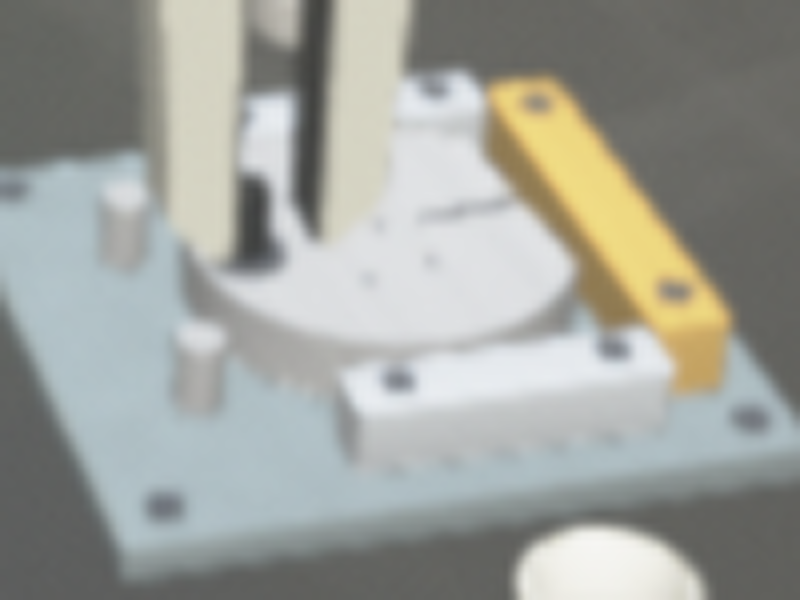

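>>> play_rows(deltas=[[0.0009,-0.0003,0,0,0,0,-0.66],[0.0019,-0.0007,0,0,0,0,-0.66],[0.0028,-0.001,0,0,0,0,-0.66],[0.0038,-0.0014,0,0,0,0,-0.66]])

```text
t: 17.15
eef_pos: [496.4, -112.5, 32.6]
ee_rot: [-0.0, 0.985, -0.174, -0.0]
contact_force: [-2.2, -0.1, -0.8]
opening: 15.9
```

>>> play_rows(deltas=[[0.0005,-0.0002,0,0,0,0,-0.66],[0.0009,-0.0003,0,0,0,0,-0.66]])

```text
t: 17.35
eef_pos: [497.3, -112.8, 32.6]
ee_rot: [0.0, 0.985, -0.174, -0.0]
contact_force: [-1.5, 0.7, 0.1]
opening: 16.1
```

>>> play_rows(deltas=[[0.0005,-0.0002,0,0,0,0,-0.66],[0.0009,-0.0003,0,0,0,0,-0.66]])

```text
t: 17.55
eef_pos: [497.6, -112.8, 32.5]
ee_rot: [-0.0, 0.985, -0.174, -0.001]
contact_force: [-5.4, 1.8, 2.5]
opening: 16.1
```

```bash
python3 - <<'E'
from h import *
i=cams.camera("scene")[235:310,335:435,::-1]
cv2.imwrite("pics/scene17c.png",cv2.resize(i,None,fx=8,fy=8,interpolation=cv2.INTER_CUBIC))
s=bot.get_state();print(s['t'],w2s([512.9,-117.5,-.350],s['eef_pos']),s['opening'],s['contact_force'])
E
```

```text
17.6 [[-16.02263883  -0.89297874]] 15.899329962045059 [-4.62935175  1.09216653  1.56697031]
```

View pics/scene17c.png

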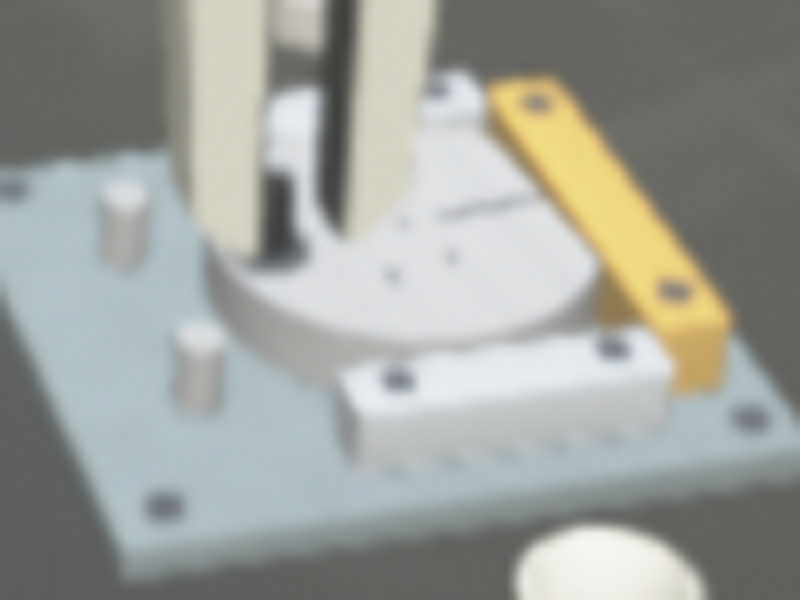

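>>> play_rows(deltas=[[0.0003,-0.0001,0,0,0,0,-0.66],[0.0006,-0.0002,0,0,0,0,-0.66],[0.0006,-0.0002,0,0,0,0,-0.66]])

```text
t: 17.9
eef_pos: [497.7, -112.8, 32.4]
ee_rot: [-0.0, 0.985, -0.174, -0.001]
contact_force: [-7.3, 2.3, 3.0]
opening: 15.9
```

>>> play_rows(deltas=[[0.0003,-0.0001,0,0,0,0,-0.66],[0.0006,-0.0002,0,0,0,0,-0.66],[0.0006,-0.0002,0,0,0,0,-0.66],[0.0006,-0.0002,0,0,0,0,-0.66]])

```text
t: 18.3
eef_pos: [497.7, -112.9, 32.2]
ee_rot: [-0.0, 0.985, -0.174, -0.002]
contact_force: [-8.3, 3.0, 3.1]
opening: 15.8
```

```bash
python3 - <<'E'
from h import *
p=[512.9,-117.5,-.350]
i=cams.camera("scene")[235:310,355:425,::-1]
cv2.imwrite("pics/scene18c.png",cv2.resize(i,None,fx=8,fy=8,interpolation=cv2.INTER_CUBIC))
s=bot.get_state();print(s['t'],w2s(p,s['eef_pos']),s['opening'],s['contact_force'])
E
```

```text
18.35 [[-15.81763789  -0.81819674]] 16.123078584340004 [-9.03172274  3.1074913   3.33110688]
```

View pics/scene18c.png

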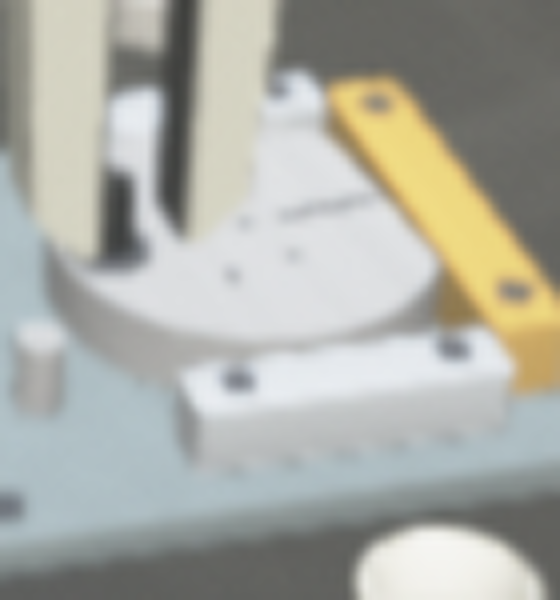

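Horizontal push is about 9.2 N, so I'll hold it.

>>> play_rows(deltas=[[0,0,0,0,0,0,-0.66],[0,0,0,0,0,0,-0.66],[0,0,0,0,0,0,-0.66],[0,0,0,0,0,0,-0.66],[0,0,0,0,0,0,-0.66],[0,0,0,0,0,0,-0.66],[0,0,0,0,0,0,-0.66],[0,0,0,0,0,0,-0.66],[0,0,0,0,0,0,-0.66],[0,0,0,0,0,0,-0.66],[0,0,0,0,0,0,-0.66],[0,0,0,0,0,0,-0.66],[0,0,0,0,0,0,-0.66],[0,0,0,0,0,0,-0.66]])

```text
t: 19.75
eef_pos: [497.8, -112.9, 32.3]
ee_rot: [-0.0, 0.985, -0.174, -0.002]
contact_force: [-8.0, 3.9, 3.0]
opening: 16.2
```

```bash
python3 - <<'E'
from h import *
p=[512.9,-117.5,-.350]
im=cams.camera("scene")[:,:,::-1].copy()
s=bot.get_state();print(s['t'],w2s(p,s['eef_pos']),s['opening'],s['contact_force'])
# overlay seated disc top outline
i=cv2.resize(im[235:310,335:435],None,fx=8,fy=8,interpolation=cv2.INTER_CUBIC)
A=np.radians(np.linspace(36.87,360-36.87,60))
o=np.c_[12+40*np.cos(A),40*np.sin(A),26+0*A]
def dr(P,col,cl):
    q=((proj("scene",s2w(p,P))-[335,235]+.5)*8-.5).round().astype(int);cv2.polylines(i,[q.reshape(-1,1,2)],cl,col,1)
dr(o,(0,0,255),True)
dr(np.array([[44,46,28],[60,46,28],[60,-46,28],[44,-46,28]]),(0,255,0),True)
cv2.imwrite("pics/scene19c.png",i)
E
```

```text
19.8 [[-15.80260632  -0.82357166]] 16.087340432407117 [-8.2750054   2.73254246  3.69774533]
```

View pics/scene19c.png

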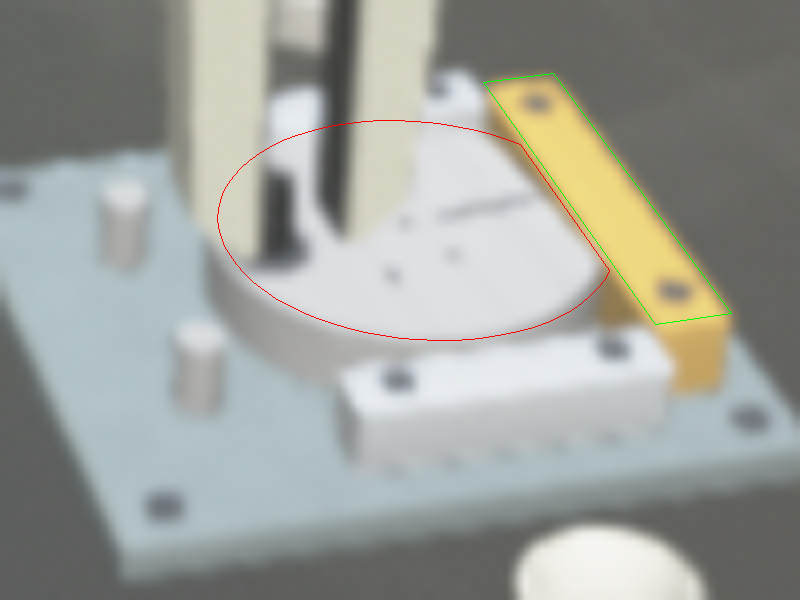

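Held for 1.4 s at about 8.5–9 N. I'll unload by backing the rear finger off 2.5 mm, lift straight up, clear the view and check that it is flush.

>>> play_rows(deltas=[[-0.001,0.0004,0,0,0,0,-0.66],[-0.002,0.0007,0,0,0,0,-0.66],[-0.0035,0.0012,0,0,0,0,-0.62],[-0.0047,0.0017,0,0,0,0,-0.56],[-0.0047,0.0017,0.005,0,0,0,-0.56],[-0.0047,0.0017,0.02,0,0,0,-0.56],[-0.0047,0.0017,0.05,0,0,0,-0.56],[-0.0047,0.0017,0.1,0,0,0,-0.56],[-0.0047,0.0517,0.13,0,0,0,-0.56],[-0.0047,0.1017,0.13,0,0,0,-0.56],[-0.0047,0.1517,0.13,0,0,0,-0.56],[-0.0047,0.2017,0.13,0,0,0,-0.56],[-0.0047,0.2517,0.13,0,0,0,-0.56],[-0.0047,0.2517,0.13,0,0,0,-0.56]])

```text
t: 21.2
eef_pos: [494.5, 142.4, 163.3]
ee_rot: [-0.001, 0.985, -0.172, 0.001]
contact_force: [0.2, -0.1, 0.3]
opening: 20.4
```

```bash
python3 - <<'E'
from h import *
i=cams.camera("scene")[215:335,320:480,::-1]
cv2.imwrite("pics/scene20c.png",cv2.resize(i,None,fx=5,fy=5,interpolation=cv2.INTER_CUBIC))
i=cams.camera("top")[160:235,350:450,::-1]
cv2.imwrite("pics/top20c.png",cv2.resize(i,None,fx=8,fy=8,interpolation=cv2.INTER_CUBIC))
s=bot.get_state();print(s['t'],s['eef_pos'],s['contact_force'])
E
```

```text
21.3 [494.67989965 139.29989861 162.9417923 ] [-0.20208841  0.17035808  0.72226599]
```

View pics/scene20c.png

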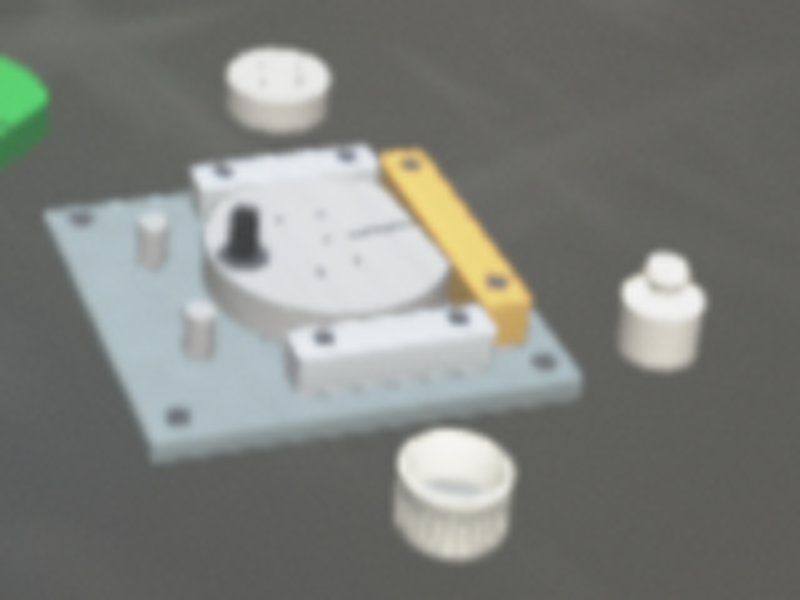

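View pics/top20c.png

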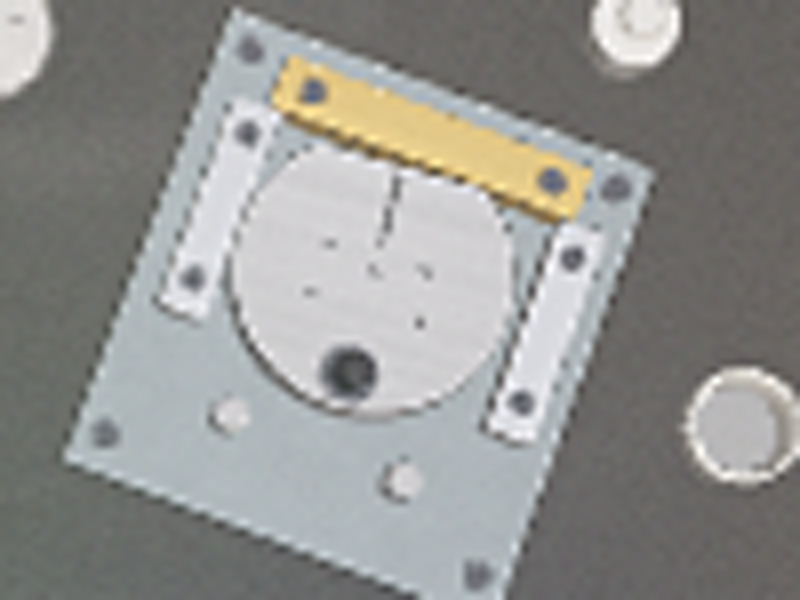

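```bash
python3 - <<'E'
from h import *
p=[512.9,-117.5,-.350]
f=lambda a:(np.array(a)+.5)/8-.5+[350,160]
q=w2s(p,back("top",f([[397,180],[381,243],[375,271],[350,370],[272,105],[578,222]]),26));print(q.round(1))
d=q[0]-q[1];print("line",np.degrees(np.arctan2(d[1],d[0])))
k=w2s(p,back("top",f([[350,370]]),44));print(k);d=q[2]-k[0];print("knob-centre",np.degrees(np.arctan2(d[1],d[0])))
a=(np.array([[352,235],[412,223],[326,240],[245,207]])+.5)/5-.5+[320,215]
q=w2s(p,back("scene",a,26));print(q.round(1));d=q[1]-q[0];print(np.degrees(np.arctan2(d[1],d[0])))
i=cv2.imread("pics/top20c.png")[100:260,230:560]
cv2.imwrite("pics/top20d.png",cv2.resize(i,None,fx=2.4,fy=2.4,interpolation=cv2.INTER_CUBIC))
i=cv2.imread("pics/scene20c.png")[140:340,300:560]
cv2.imwrite("pics/scene20d.png",cv2.resize(i,None,fx=3,fy=3,interpolation=cv2.INTER_CUBIC))
E
```

```text
[[ 36.5   5.6]
 [ 17.9   3.7]
 [  9.8   2.5]
 [-19.1  -0.5]
 [ 43.8  46. ]
 [ 43.7 -46.3]]
line 5.861392325272952
[[-22.13590714   1.18353127]]
knob-centre 2.4401769907402837
[[18.7  1.8]
 [40.4  4.1]
 [ 9.4  1. ]
 [-9.9 25.7]]
5.884997385184407
```

View pics/top20d.png

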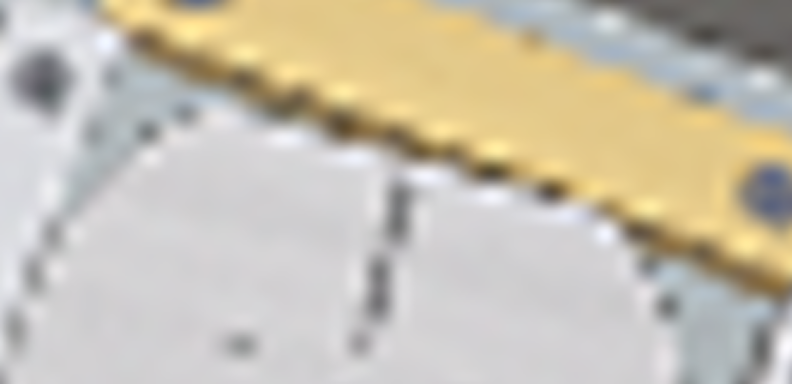

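View pics/scene20d.png

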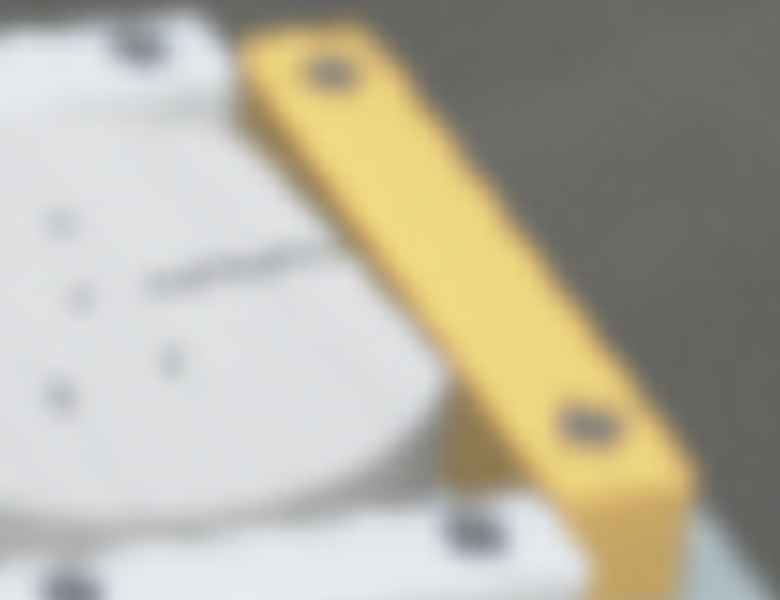

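The top view shows the disc is not flush. The line is about +5° off, with the -y corner on the bar and the disc against the left rail at y≈+2, so it jammed askew. I'll re-engage and rotate it slightly past square, to about -2 to -3°. Then the +y corner leads and the disc is free to swing flush.

>>> play_rows(deltas=[[-0.0005,-0.05,0,0,0,-8,-0.5],[-0.0005,-0.1,0,0,0,-16,-0.5],[-0.0005,-0.15,0,0,0,-24,-0.5],[-0.0005,-0.2,0,0,0,-32,-0.5],[-0.0005,-0.24,0,0,0,-40,-0.5],[-0.0005,-0.2495,0,0,0,-48,-0.5],[-0.0005,-0.2495,0,0,0,-56,-0.5],[-0.0005,-0.2495,0,0,0,-60,-0.5],[-0.0005,-0.2495,-0.04,0,0,-60,-0.5],[-0.0005,-0.2495,-0.08,0,0,-60,-0.5],[-0.0005,-0.2495,-0.105,0,0,-60,-0.5],[-0.0005,-0.2495,-0.112,0,0,-60,-0.5],[-0.0005,-0.2495,-0.112,0,0,-60,-0.5]])

```text
t: 22.6
eef_pos: [493.7, -112.3, 50.5]
ee_rot: [0.0, 0.766, -0.643, -0.001]
contact_force: [-0.5, -0.1, 0.8]
opening: 23.7
```

```bash
python3 - <<'E'
from h import *
i=cams.camera("scene")[225:300,335:435,::-1]
cv2.imwrite("pics/scene21c.png",cv2.resize(i,None,fx=8,fy=8,interpolation=cv2.INTER_CUBIC))
s=bot.get_state();print(s['t'],w2s([512.9,-117.5,-.350],s['eef_pos']),s['eef_pos'],s['ee_rot'],s['opening'],s['contact_force'])
E
```

```text
22.65 [[-19.21283094  -1.41070107]] [ 494.36826458 -112.23713648   51.42221335] [-8.16914531e-05  7.65666458e-01 -6.43237716e-01  3.29487130e-04] 23.343845801402683 [ 0.11284031 -0.14390045  0.41273039]
```

View pics/scene21c.png

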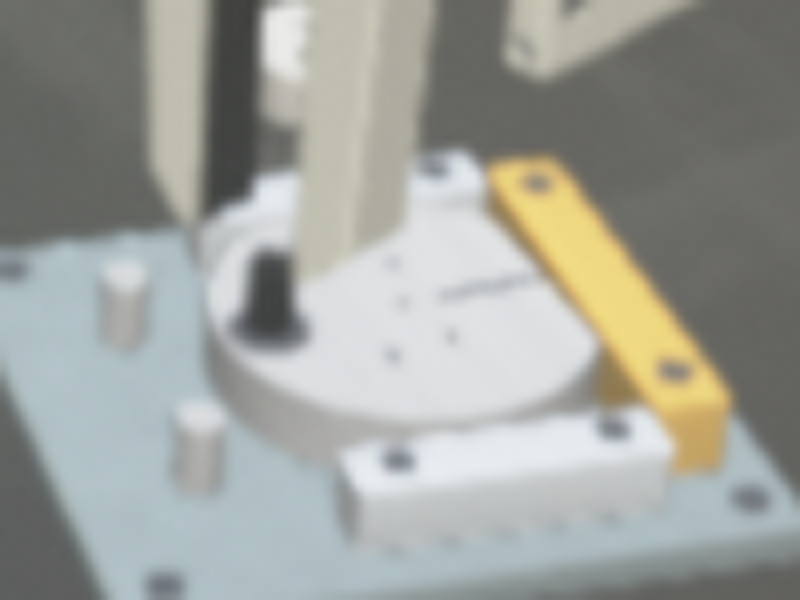

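>>> play_rows(deltas=[[0,0.0015,-0.003,0,0,0,-0.5],[0,0.0015,-0.006,0,0,0,-0.5],[0,0.0015,-0.009,0,0,0,-0.5],[0,0.0015,-0.012,0,0,0,-0.5]])

```text
t: 23.05
eef_pos: [494.4, -109.8, 38.7]
ee_rot: [-0.0, 0.766, -0.643, 0.0]
contact_force: [0.4, -0.5, -0.1]
opening: 23.3
```

>>> play_rows(deltas=[[0,0,-0.003,0,0,0,-0.5],[0,0,-0.006,0,0,0,-0.5],[0,0,-0.006,0,0,0,-0.66],[0,0,-0.006,0,0,0,-0.66]])

```text
t: 23.45
eef_pos: [494.1, -109.8, 32.6]
ee_rot: [0.0, 0.766, -0.643, -0.0]
contact_force: [-0.6, -0.0, -0.2]
opening: 15.9
```

```bash
python3 - <<'E'
from h import *
i=cams.camera("scene")[225:300,335:435,::-1]
cv2.imwrite("pics/scene22c.png",cv2.resize(i,None,fx=8,fy=8,interpolation=cv2.INTER_CUBIC))
s=bot.get_state();print(s['t'],w2s([512.9,-117.5,-.350],s['eef_pos']),s['eef_pos'],s['ee_rot'],s['opening'],s['contact_force'])
E
```

```text
23.5 [[-20.17991897   0.86315481]] [ 494.23950866 -109.76952595   32.6615871 ] [-1.92039469e-05  7.65991421e-01 -6.42850793e-01  1.18533894e-05] 16.06586224255328 [ 0.30605279  0.52044415 -0.62450129]
```

View pics/scene22c.png

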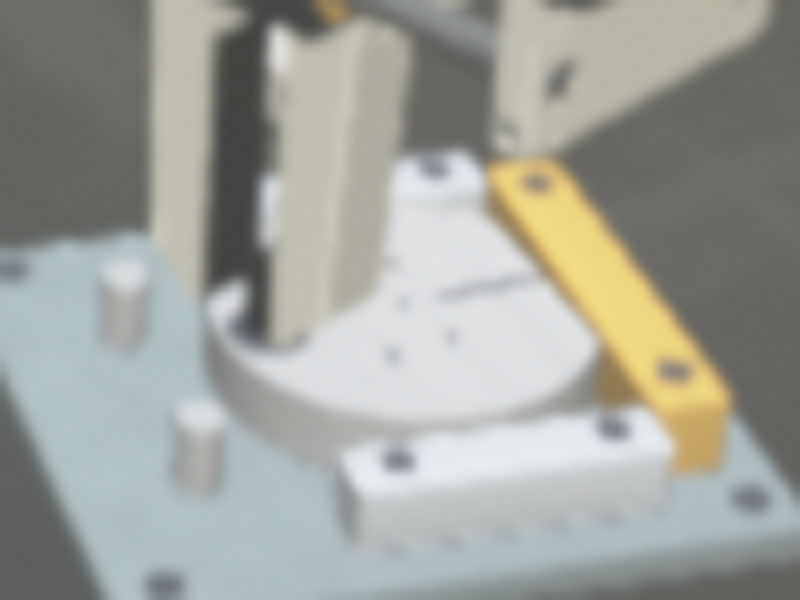

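>>> play_rows(deltas=[[-0.0003,0.0015,0,0,0,0,-0.66],[-0.0005,0.003,0,0,0,0,-0.66],[-0.0008,0.0045,0,0,0,0,-0.66],[-0.001,0.006,0,0,0,0,-0.66]])

```text
t: 23.9
eef_pos: [493.2, -103.7, 32.7]
ee_rot: [0.0, 0.766, -0.643, 0.0]
contact_force: [-0.2, -1.0, -0.1]
opening: 15.6
```

```bash
python3 - <<'E'
from h import *
i=cams.camera("scene")[225:300,335:435,::-1]
cv2.imwrite("pics/scene23c.png",cv2.resize(i,None,fx=8,fy=8,interpolation=cv2.INTER_CUBIC))
s=bot.get_state();print(s['t'],w2s([512.9,-117.5,-.350],s['eef_pos']),s['eef_pos'],s['opening'],s['contact_force'])
E
```

```text
23.95 [[-23.32445856   6.34762392]] [ 493.16622641 -103.5393096    32.68782403] 15.88138550393537 [ 0.16456896 -0.42785815  0.37142627]
```

View pics/scene23c.png

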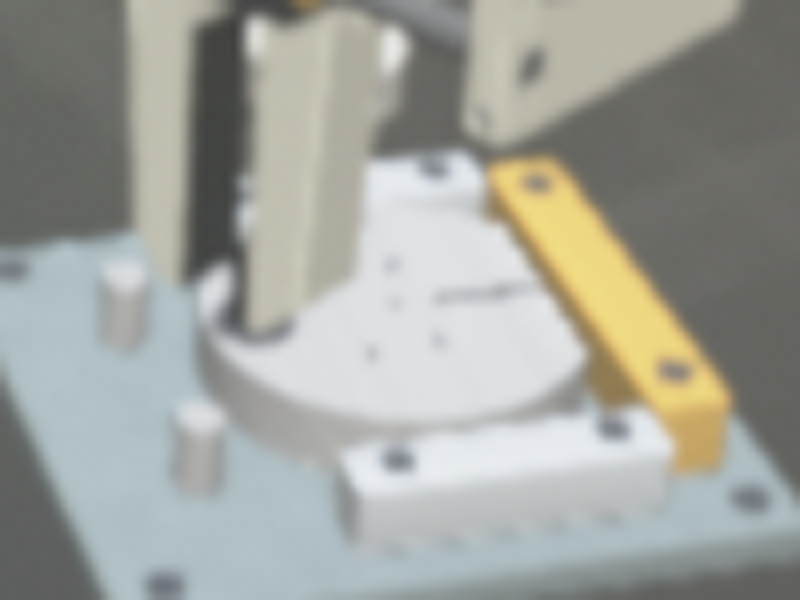

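```bash
cat > ang.py <<'E'
from h import *
import sys
# refine black line: darkest pixels in box of the scene image (full px)
def ang(n,x0,y0,x1,y1,im=None):
    p=[512.9,-117.5,-.350]
    im=cams.camera(n) if im is None else im
    g=im.mean(2)[y0:y1,x0:x1]
    b=cv2.GaussianBlur(im.mean(2).astype(np.float32),(0,0),5)[y0:y1,x0:x1]
    w=np.clip(np.median(g)-g-15,0,None)
    yy,xx=np.mgrid[y0:y1,x0:x1]
    q=w2s(p,back(n,np.c_[xx.ravel(),yy.ravel()],26));w=w.ravel()
    m=(w[:,None]*q).sum(0)/w.sum();C=((q-m).T*w)@(q-m)
    v=np.linalg.eigh(C)[1][:,-1];v*=np.sign(v[0])
    print(n,"line mid",m.round(1),"angle",np.degrees(np.arctan2(v[1],v[0])).round(1))
E
python3 - <<'E'
from ang import *
i=cv2.imread("pics/scene20c.png");i=cv2.resize(i,None,fx=.2,fy=.2,interpolation=cv2.INTER_AREA)
full=np.zeros((400,640,3));full[215:335,320:480]=i
ang("scene",388,257,403,264,full)
i=cv2.imread("pics/top20c.png");i=cv2.resize(i,None,fx=.125,fy=.125,interpolation=cv2.INTER_AREA)
full=np.zeros((400,640,3));full[160:235,350:450]=i
ang("top",395,183,401,192,full)
ang("scene",388,258,402,266)
E
```

```text
scene line mid [36.9  6.5] angle 22.0
top line mid [27.3  4.5] angle 5.2
scene line mid [28.5  1.8] angle 13.9
```

```bash
python3 - <<'E'
from h import *
p=[512.9,-117.5,-.350]
f=lambda a:(np.array(a)+.5)/8-.5+[335,225]
for nm,a in(("20/22",[[440,296],[535,277]]),("23",[[435,298],[535,288]])):
    q=w2s(p,back("scene",f(a),26));d=q[1]-q[0];print(nm,q.round(1),np.degrees(np.arctan2(d[1],d[0])))
# expected pixel lines for seated/unseated at angles
for th in(-4,-2,0,2,5):
    c,s=np.cos(np.radians(th)),np.sin(np.radians(th))
    q=proj("scene",s2w(p,[[8+9.3*c,2+9.3*s,26],[8+30*c,2+30*s,26]]));q=(q-[335,225]+.5)*8-.5
    print(th,q.round(0).tolist(),"slope",(q[1]-q[0])[1]/(q[1]-q[0])[0])
E
```

```text
20/22 [[18.   2.1]
 [39.5  4.3]] 5.8921983002149725
23 [[16.8  1.6]
 [37.9  0.5]] -3.1468361076332787
-4 [[438.0, 298.0], [536.0, 290.0]] slope -0.09116382574020507
-2 [[437.0, 298.0], [534.0, 287.0]] slope -0.11203886929885665
0 [[437.0, 297.0], [532.0, 284.0]] slope -0.13338969149378607
2 [[436.0, 296.0], [530.0, 281.0]] slope -0.1552867034238149
5 [[435.0, 295.0], [527.0, 277.0]] slope -0.1893263648721333
```

The angle is now about -3°, as intended. I'll turn the jaws along stage x again and press.

>>> play_rows(deltas=[[0.0003,-0.0015,0,0,0,0,-0.5],[0.0005,-0.003,0,0,0,0,-0.5],[0.0005,-0.003,0,0,0,0,-0.5],[0.0005,-0.003,0,0,0,8,-0.5],[0.0005,-0.003,0,0,0,16,-0.5],[0.0005,-0.003,0,0,0,24,-0.5],[0.0005,-0.003,0,0,0,32,-0.5],[0.0005,-0.003,0,0,0,40,-0.5],[0.0005,-0.003,0,0,0,48,-0.5],[0.0005,-0.003,0,0,0,56,-0.5],[0.0005,-0.003,0,0,0,60,-0.5],[0.0005,-0.003,0,0,0,60,-0.66],[0.0005,-0.003,0,0,0,60,-0.66]])

```text
t: 25.3
eef_pos: [493.7, -106.8, 32.6]
ee_rot: [-0.0, 0.985, -0.175, -0.0]
contact_force: [-0.0, -0.8, -0.6]
opening: 16.3
```

>>> play_rows(deltas=[[0.0009,-0.0003,0,0,0,0,-0.66],[0.0019,-0.0007,0,0,0,0,-0.66],[0.0028,-0.001,0,0,0,0,-0.66],[0.0038,-0.0014,0,0,0,0,-0.66]])

```text
t: 25.7
eef_pos: [497.3, -108.1, 32.6]
ee_rot: [-0.0, 0.985, -0.174, -0.0]
contact_force: [-2.3, 0.1, 0.7]
opening: 16.2
```

>>> play_rows(deltas=[[0.0005,-0.0002,0,0,0,0,-0.66],[0.0009,-0.0003,0,0,0,0,-0.66]])

```text
t: 25.9
eef_pos: [498.2, -108.4, 32.6]
ee_rot: [-0.0, 0.985, -0.174, -0.0]
contact_force: [-1.7, 1.4, 0.2]
opening: 15.8
```

>>> play_rows(deltas=[[0.0005,-0.0002,0,0,0,0,-0.66],[0.0009,-0.0003,0,0,0,0,-0.66]])

```text
t: 26.1
eef_pos: [499.2, -108.7, 32.6]
ee_rot: [-0.0, 0.985, -0.174, -0.0]
contact_force: [-2.5, -0.3, -0.3]
opening: 15.9
```

>>> play_rows(deltas=[[0.0005,-0.0002,0,0,0,0,-0.66],[0.0009,-0.0003,0,0,0,0,-0.66]])

```text
t: 26.3
eef_pos: [500.1, -109.1, 32.6]
ee_rot: [-0.0, 0.985, -0.174, -0.0]
contact_force: [-1.8, 0.0, 0.2]
opening: 15.8
```

>>> play_rows(deltas=[[0.0003,-0.0001,0,0,0,0,-0.66],[0.0006,-0.0002,0,0,0,0,-0.66]])

```text
t: 26.5
eef_pos: [500.3, -109.1, 32.5]
ee_rot: [-0.0, 0.985, -0.174, -0.001]
contact_force: [-5.3, 1.1, 1.7]
opening: 15.8
```

```bash
python3 - <<'E'
from h import *
i=cams.camera("scene")[225:300,335:435,::-1]
cv2.imwrite("pics/scene24c.png",cv2.resize(i,None,fx=8,fy=8,interpolation=cv2.INTER_CUBIC))
s=bot.get_state();print(s['t'],w2s([512.9,-117.5,-.350],s['eef_pos']),s['opening'],s['contact_force'])
E
```

```text
26.55 [[-14.72515499   3.53578207]] 15.76695734909823 [-5.1042217   1.14277707  2.54751969]
```

View pics/scene24c.png

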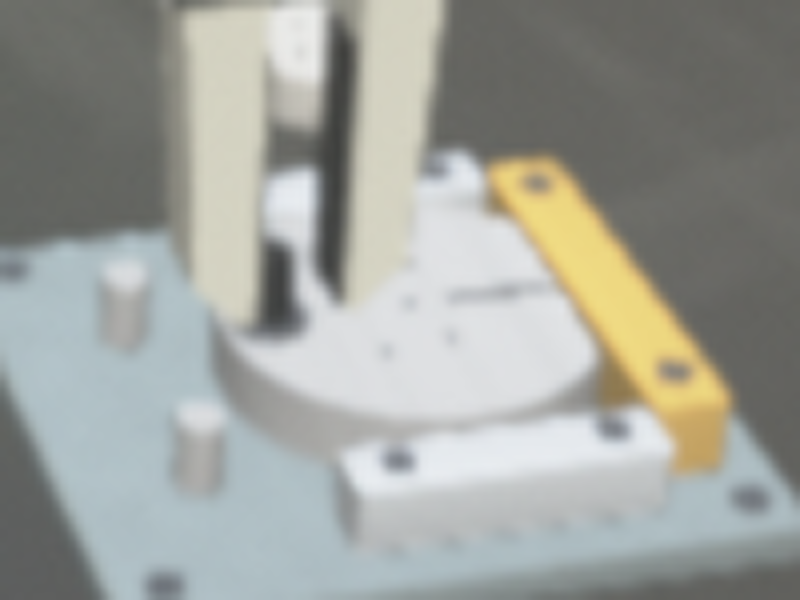

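>>> play_rows(deltas=[[0.0003,-0.0001,0,0,0,0,-0.66],[0.0006,-0.0002,0,0,0,0,-0.66],[0.0006,-0.0002,0,0,0,0,-0.66]])

```text
t: 26.85
eef_pos: [500.4, -109.2, 32.4]
ee_rot: [-0.0, 0.985, -0.174, -0.001]
contact_force: [-6.4, 0.7, 2.6]
opening: 16.2
```

```bash
python3 - <<'E'
from h import *
i=cams.camera("scene")[225:300,335:435,::-1]
cv2.imwrite("pics/scene25c.png",cv2.resize(i,None,fx=8,fy=8,interpolation=cv2.INTER_CUBIC))
s=bot.get_state();print(s['t'],w2s([512.9,-117.5,-.350],s['eef_pos']),s['opening'],s['contact_force'],s['wrist_torque'])
E
```

```text
26.9 [[-14.60922514   3.55143087]] 16.006414839589354 [-7.38342135  1.1995948   1.86869752] [0.26789164 1.39287474 0.0366091 ]
```

View pics/scene25c.png

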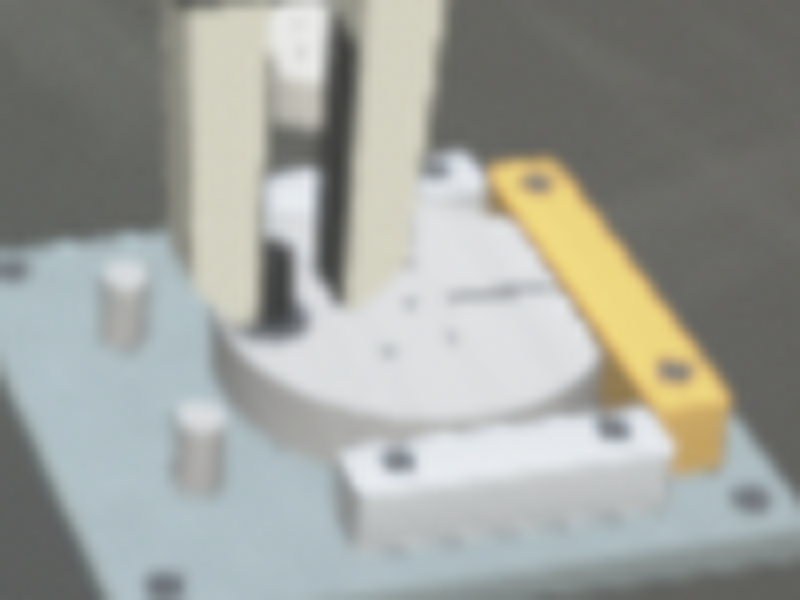

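The sideways force on the pad suggests its friction is holding back the last degree or so. I'll ease the pad about 1.5 mm toward -y while pressed.

>>> play_rows(deltas=[[-0.0002,-0.0005,0,0,0,0,-0.66],[-0.0004,-0.001,0,0,0,0,-0.66],[-0.0005,-0.0015,0,0,0,0,-0.66]])

```text
t: 27.2
eef_pos: [500.3, -110.8, 32.4]
ee_rot: [-0.0, 0.985, -0.174, -0.001]
contact_force: [-5.3, 1.6, -0.1]
opening: 16.2
```

```bash
python3 - <<'E'
from h import *
i=cams.camera("scene")[225:300,335:435,::-1]
cv2.imwrite("pics/scene26c.png",cv2.resize(i,None,fx=8,fy=8,interpolation=cv2.INTER_CUBIC))
s=bot.get_state();print(s['t'],w2s([512.9,-117.5,-.350],s['eef_pos']),s['opening'],s['contact_force'],w2s([0,0,-.35],s['contact_force']))
E
```

```text
27.25 [[-14.08558541   1.88702929]] 15.72916986986196 [-5.13133516  1.68013546  0.90265447] [[-5.39635099 -0.18125018]]
```

View pics/scene26c.png

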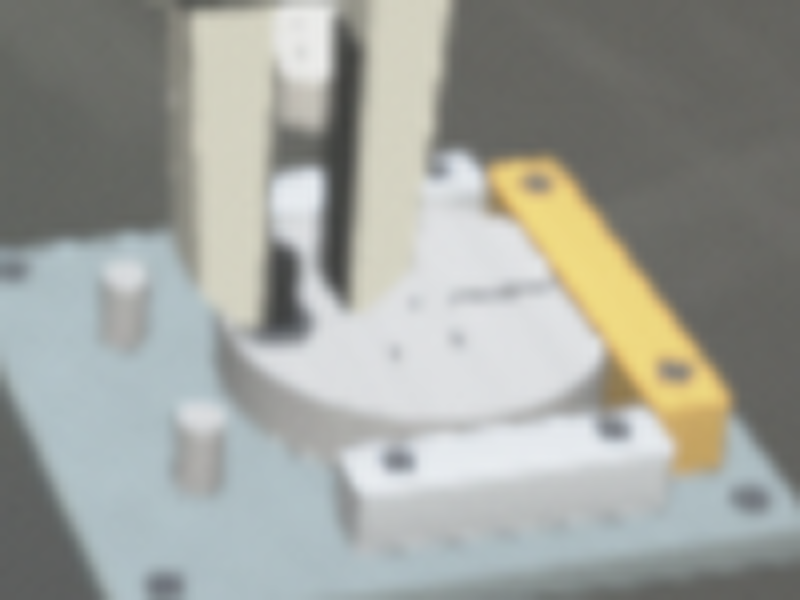

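It advanced another 0.5 mm and the sideways force vanished, with the line at about 0°. Now I'll press to 9 N.

>>> play_rows(deltas=[[0.0003,-0.0001,0,0,0,0,-0.66],[0.0006,-0.0002,0,0,0,0,-0.66],[0.0008,-0.0003,0,0,0,0,-0.66],[0.0008,-0.0003,0,0,0,0,-0.66]])

```text
t: 27.65
eef_pos: [500.4, -110.9, 32.4]
ee_rot: [-0.0, 0.985, -0.174, -0.002]
contact_force: [-8.4, 1.8, 2.2]
opening: 16.0
```

```bash
python3 - <<'E'
from h import *
s=bot.get_state();print(s['t'],w2s([512.9,-117.5,-.350],s['eef_pos']),s['opening'],w2s([0,0,-.35],s['contact_force']))
E
```

```text
27.65 [[-13.96891385   1.93423173]] 15.988637962820869 [[-8.47382241 -1.16643394]]
```

>>> play_rows(deltas=[[-0.0001,-0.0005,0,0,0,0,-0.66],[0.0002,-0.001,0,0,0,0,-0.66],[0.0004,-0.001,0,0,0,0,-0.66],[0.0004,-0.001,0,0,0,0,-0.66]])

```text
t: 28.05
eef_pos: [500.5, -111.5, 32.2]
ee_rot: [-0.0, 0.985, -0.174, -0.002]
contact_force: [-9.0, 5.0, 3.6]
opening: 16.6
```

```bash
python3 - <<'E'
from h import *
s=bot.get_state();print(s['t'],w2s([512.9,-117.5,-.350],s['eef_pos']),s['opening'],w2s([0,0,-.35],s['contact_force']))
E
```

```text
28.05 [[-13.74297192   1.37840541]] 16.557090097874383 [[-10.14841219   1.67011116]]
```

>>> play_rows(deltas=[[-0.0001,0.0003,0,0,0,0,-0.66],[-0.0001,0.0003,0,0,0,0,-0.66],[-0.0001,0.0003,0,0,0,0,-0.66]])

```text
t: 28.35
eef_pos: [500.3, -111.3, 32.2]
ee_rot: [-0.0, 0.985, -0.174, -0.002]
contact_force: [-10.1, 3.5, 3.7]
opening: 16.1
```

```bash
python3 - <<'E'
from h import *
s=bot.get_state();print(s['t'],w2s([512.9,-117.5,-.350],s['eef_pos']),s['opening'],w2s([0,0,-.35],s['contact_force']))
i=cams.camera("scene")[225:300,335:435,::-1]
cv2.imwrite("pics/scene27c.png",cv2.resize(i,None,fx=8,fy=8,interpolation=cv2.INTER_CUBIC))
E
```

```text
28.35 [[-13.91389862   1.47003757]] 16.116617079965835 [[-10.71906553  -0.22451981]]
```

View pics/scene27c.png

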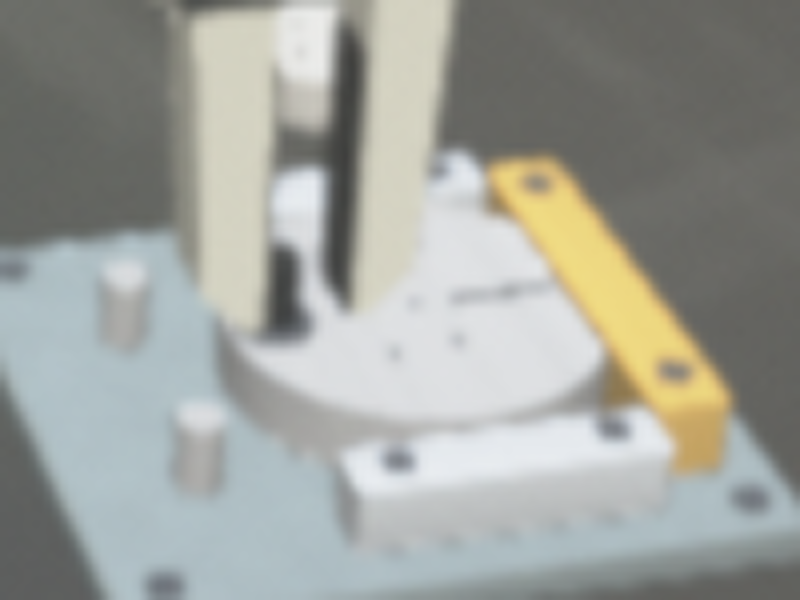

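Lateral force is about zero and the push about 10 N. I'll ease off slightly and hold.

>>> play_rows(deltas=[[-0.0002,0.0001,0,0,0,0,-0.66],[-0.0002,0.0001,0,0,0,0,-0.66],[-0.0002,0.0001,0,0,0,0,-0.66],[-0.0002,0.0001,0,0,0,0,-0.66],[-0.0002,0.0001,0,0,0,0,-0.66],[-0.0002,0.0001,0,0,0,0,-0.66],[-0.0002,0.0001,0,0,0,0,-0.66],[-0.0002,0.0001,0,0,0,0,-0.66],[-0.0002,0.0001,0,0,0,0,-0.66],[-0.0002,0.0001,0,0,0,0,-0.66],[-0.0002,0.0001,0,0,0,0,-0.66],[-0.0002,0.0001,0,0,0,0,-0.66],[-0.0002,0.0001,0,0,0,0,-0.66],[-0.0002,0.0001,0,0,0,0,-0.66],[-0.0002,0.0001,0,0,0,0,-0.66]])

```text
t: 29.9
eef_pos: [500.3, -111.3, 32.2]
ee_rot: [-0.0, 0.985, -0.174, -0.002]
contact_force: [-8.9, 3.3, 3.2]
opening: 15.9
```

>>> play_rows(deltas=[[-0.001,0.0004,0,0,0,0,-0.66],[-0.002,0.0007,0,0,0,0,-0.66],[-0.0035,0.0012,0,0,0,0,-0.62],[-0.0047,0.0017,0,0,0,0,-0.56],[-0.0047,0.0017,0.005,0,0,0,-0.56],[-0.0047,0.0017,0.02,0,0,0,-0.56],[-0.0047,0.0017,0.05,0,0,0,-0.56],[-0.0047,0.0017,0.1,0,0,0,-0.56],[-0.0047,0.0517,0.13,0,0,0,-0.56],[-0.0047,0.1017,0.13,0,0,0,-0.56],[-0.0047,0.1517,0.13,0,0,0,-0.56],[-0.0047,0.2017,0.13,0,0,0,-0.56],[-0.0047,0.2517,0.13,0,0,0,-0.56],[-0.0047,0.2517,0.13,0,0,0,-0.56]])

```text
t: 31.3
eef_pos: [496.9, 144.0, 163.3]
ee_rot: [-0.001, 0.985, -0.172, 0.001]
contact_force: [-0.4, -0.7, -0.6]
opening: 20.2
```

```bash
python3 - <<'E'
from h import *
from ang import ang
im=cams.camera("top");cv2.imwrite("pics/top28.png",im[:,:,::-1])
i=im[160:235,350:450,::-1]
cv2.imwrite("pics/top28c.png",cv2.resize(i,None,fx=8,fy=8,interpolation=cv2.INTER_CUBIC))
i=cams.camera("scene")[215:335,320:480,::-1]
cv2.imwrite("pics/scene28c.png",cv2.resize(i,None,fx=5,fy=5,interpolation=cv2.INTER_CUBIC))
ang("top",395,183,401,192,im)
s=bot.get_state();print(s['t'],s['eef_pos'],s['contact_force'])
E
```

```text
top line mid [27.4  2.2] angle -0.2
31.4 [497.06450365 140.90822128 162.94141054] [-0.28771195 -0.99604753  0.59821206]
```

View pics/top28c.png

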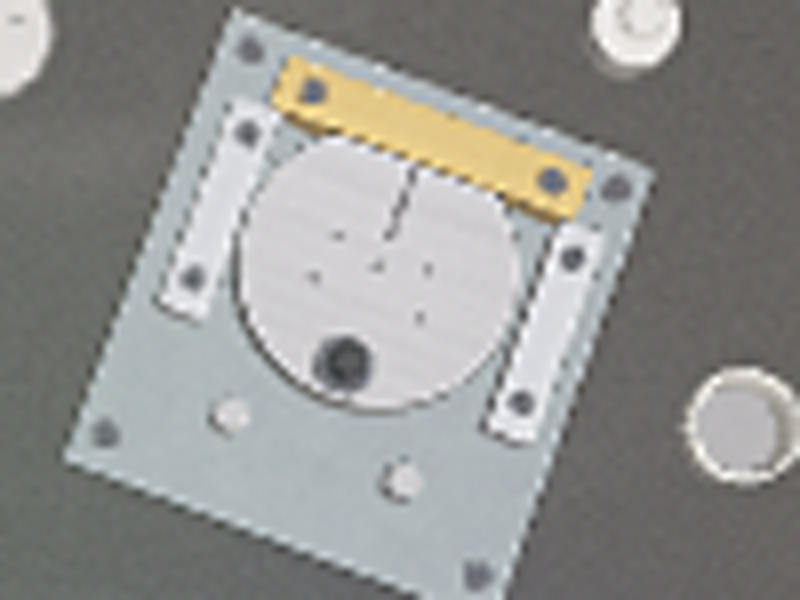

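View pics/scene28c.png

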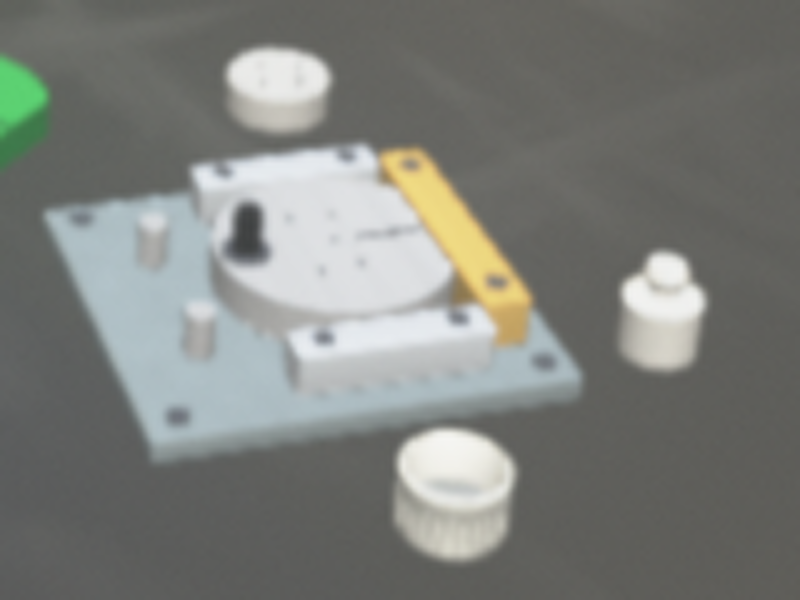

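The top view now shows the flat flush along the whole bar, with the line at -0.2° to the stage axis. The button, cup and weight are at the same pixels as at the start, so I'm handing it in.

```bash
python3 -c "
from station import bot
print(bot.sign_off())"
```

```text
the job is handed in; nothing more can be done
None
```

The disc is turned, pressed and left lying with its flat flush on the brass bar. I handed the job in at about 31 s of the 72 s allowed; no verdict is reported.

**What I did:** I turned the disc about 180° with the knob loosely between the fingers, re-centring the jaws whenever it caught on a rail or the pins. Then I slid it to the bar with the rear finger.

**What went wrong on the way:** The first press, 1.4 s at about 9 N, was not flush. The top view showed the disc about 5° off and jammed against the left rail. I re-engaged, turned it slightly past square, pressed again while easing the pad sideways, and held about 9.5–10 N at the wrist for 1.5 s.

**Last checks:**
- **Flush:** the top camera put the disc line at -0.2° to the stage axis, and neither view showed a gap at the bar.
- **Bystanders:** the button, cup and check weight looked unmoved.
- **Clear of the work:** the arm had lifted away and touched nothing.
- **Force:** the highest wrist force I read was about 11 N. I only saw readings at the end of each move, and the force on the bar itself was inferred from the wrist rather than measured.

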